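# Unstack the stained boards onto their drying rests

## Task

Take the stack of stained wooden boards apart from the top down and set each board on the drying rest of its own colour, flat on the two rubber rails, centred and squarely in line with the rest. Set the boards down rather than dropping them, and leave the glue bottle and the brush pot standing where they are.

Things in the scene. Friction and masses are not known exactly. Their poses are not given: they have to be found in the camera images.
- board_red: red stained wooden board (red upper half, bare wood lower half), 88 mm long (its x), 52 mm wide (its y), 22 mm thick, 50 to 220 g; origin: centre of its underside, z up. Starts as top of the stack, bridging the blue and the yellow board. Either way round is the same.
- board_blue: blue stained wooden board (blue upper half, bare wood lower half), 66 mm long (its x), 52 mm wide (its y), 22 mm thick, 50 to 220 g; origin: centre of its underside, z up. Starts as middle layer of the stack, at one end of the green board (the yellow one is at the other end; which end varies). Either way round is the same.
- board_yellow: yellow stained wooden board (yellow upper half, bare wood lower half), 66 mm long (its x), 52 mm wide (its y), 22 mm thick, 50 to 220 g; origin: centre of its underside, z up. Starts as middle layer of the stack, at the other end from the blue board. Either way round is the same.
- board_green: green stained wooden board (green upper half, bare wood lower half), 180 mm long (its x), 56 mm wide (its y), 22 mm thick, 50 to 220 g; origin: centre of its underside, z up. Starts as bottom of the stack, flat on the table. Either way round is the same.
- rest_red: drying rest, fixed to the table: red base plate 110 mm (its x) by 66 mm (its y) by 8 mm with two black rubber rails across it at x = -24 and +24 mm (10 mm wide, 60 mm long), their tops 18 mm above the table; no walls. Origin: centre of its underside, on the table. A board on it is centred over the origin, its length along the rest's x (longer boards overhang), its underside 18 mm above the origin.
- rest_blue: drying rest, fixed to the table: blue base plate 110 mm (its x) by 66 mm (its y) by 8 mm with two black rubber rails across it at x = -24 and +24 mm (10 mm wide, 60 mm long), their tops 18 mm above the table; no walls. Origin: centre of its underside, on the table. A board on it is centred over the origin, its length along the rest's x (longer boards overhang), its underside 18 mm above the origin.
- rest_yellow: drying rest, fixed to the table: yellow base plate 110 mm (its x) by 66 mm (its y) by 8 mm with two black rubber rails across it at x = -24 and +24 mm (10 mm wide, 60 mm long), their tops 18 mm above the table; no walls. Origin: centre of its underside, on the table. A board on it is centred over the origin, its length along the rest's x (longer boards overhang), its underside 18 mm above the origin.
- rest_green: drying rest, fixed to the table: green base plate 110 mm (its x) by 66 mm (its y) by 8 mm with two black rubber rails across it at x = -24 and +24 mm (10 mm wide, 60 mm long), their tops 18 mm above the table; no walls. Origin: centre of its underside, on the table. A board on it is centred over the origin, its length along the rest's x (longer boards overhang), its underside 18 mm above the origin.
- glue_bottle: white glue bottle with an orange cap, 54 mm diameter, 125 mm tall, standing loose; origin: centre of its underside. A bystander.
- brush_pot: round steel pot with three brush handles in it, 68 mm diameter, 75 mm tall (125 mm with the handles), standing loose; origin: centre of its underside. A bystander.
Mind the look-alikes: they are no part of the job. What is shaped like the board_green but orange or red is not meant.

How it is judged:
On the way, in this order (a step that is already met when the one before it is completed fails the run):
1. the red board lies on the red rest, released (horizontal distance between board_red and rest_red below 0.015 m and z of board_red in the frame of rest_red between 0.014 and 0.022 m and angle between the x axis of board_red and the x axis of rest_red, either way round below 0.22 rad and angle between board_red's own z axis and vertical below 0.08 rad and contact force between board_red and the fingers below 0.1 N), for 0.2 s.
2. the blue and the yellow board (either one first) lie on their rests, released (horizontal distance between board_blue and rest_blue below 0.015 m and z of board_blue in the frame of rest_blue between 0.014 and 0.022 m and angle between the x axis of board_blue and the x axis of rest_blue, either way round below 0.22 rad and angle between each of board_blue, board_yellow's own z axis and vertical below 0.08 rad and contact force between each of board_blue, board_yellow and the fingers below 0.1 N and horizontal distance between board_yellow and rest_yellow below 0.015 m and z of board_yellow in the frame of rest_yellow between 0.014 and 0.022 m and angle between the x axis of board_yellow and the x axis of rest_yellow, either way round below 0.22 rad), for 0.2 s.
3. the green board lies on the green rest, released (horizontal distance between board_green and rest_green below 0.015 m and z of board_green in the frame of rest_green between 0.014 and 0.022 m and angle between the x axis of board_green and the x axis of rest_green, either way round below 0.22 rad and angle between board_green's own z axis and vertical below 0.08 rad and contact force between board_green and the fingers below 0.1 N), for 0.2 s.
At the end, for the whole second after the job is handed in: Each board lies still and released on the rest of its own colour: centre within 12 mm, long axis within 0.18 rad of the rest's, level within 0.08 rad, underside at rail height within 4 mm; the glue bottle and brush pot stand within 20 mm of where they were (horizontal distance between board_red and rest_red below 0.012 m and z of board_red in the frame of rest_red between 0.014 and 0.022 m and angle between the x axis of board_red and the x axis of rest_red, either way round below 0.18 rad and angle between each of board_red, board_blue, board_yellow, board_green's own z axis and vertical below 0.08 rad and contact force between each of board_red, board_blue, board_yellow, board_green and the fingers below 0.1 N and linear speed of each of board_red, board_blue, board_yellow, board_green below 0.02 m/s and angular speed of each of board_red, board_blue, board_yellow, board_green below 0.1 rad/s and horizontal distance between board_blue and rest_blue below 0.012 m and z of board_blue in the frame of rest_blue between 0.014 and 0.022 m and angle between the x axis of board_blue and the x axis of rest_blue, either way round below 0.18 rad and horizontal distance between board_yellow and rest_yellow below 0.012 m and z of board_yellow in the frame of rest_yellow between 0.014 and 0.022 m and angle between the x axis of board_yellow and the x axis of rest_yellow, either way round below 0.18 rad and horizontal distance between board_green and rest_green below 0.012 m and z of board_green in the frame of rest_green between 0.014 and 0.022 m and angle between the x axis of board_green and the x axis of rest_green, either way round below 0.18 rad and not (distance of glue_bottle from where it was at the start of the episode above 0.02 m or angle between glue_bottle's own z axis and vertical above 0.3 rad) and not (distance of brush_pot from where it was at the start of the episode above 0.02 m or angle between brush_pot's own z axis and vertical above 0.3 rad)); the robot touches nothing.
It fails at once if a board is dropped (falls free of the fingers faster than 0.7 m/s, some 25 mm of fall) ((linear speed of board_red above 0.7 m/s and contact force between board_red and the fingers below 0.05 N) or (linear speed of board_blue above 0.7 m/s and contact force between board_blue and the fingers below 0.05 N) or (linear speed of board_yellow above 0.7 m/s and contact force between board_yellow and the fingers below 0.05 N) or (linear speed of board_green above 0.7 m/s and contact force between board_green and the fingers below 0.05 N)).
It fails at once if the glue bottle is shifted by more than 20 mm or tipped over (distance of glue_bottle from where it was at the start of the episode above 0.02 m or angle between glue_bottle's own z axis and vertical above 0.3 rad).
It fails at once if the brush pot is shifted by more than 20 mm or tipped over (distance of brush_pot from where it was at the start of the episode above 0.02 m or angle between brush_pot's own z axis and vertical above 0.3 rad).
It also fails if it takes over 106 s, if anything falls off the work surface, if the arm or the gripper's body presses on something with over 40 N, if the wrist force passes 120 N, or if a joint passes its speed limit or range.

## Robot

A 6-joint arm with a two-finger parallel gripper is mounted at the origin on the work surface. World frame = base frame: x ahead of the robot, y to its left, z up, the work surface at z = 0. Lengths are in m, angles in rad, forces in N, time in s.
With the tool pointing down it reaches from about 0.325 to 0.9 m from the base axis. Payload 6.1 kg.
Tool frame: the origin (TCP) lies between the finger pads; the fingertips stand 8 mm ahead of it and the grasp point (between the pads) lies 11 mm behind it; z points along the fingers, y is the direction in which the jaws open and shut (so a half turn about z gives the same grasp; the last joint's range is limited). The gripper opens to 85 mm and grips with 20 to 120 N. Pads are 22 mm wide; open, the fingers measure 114 mm over their backs; the gripper's body (76 mm by 85 mm) begins 54 mm behind the grasp point. The pads swing forward as they close: fully open they stand 13 mm farther back than shut.
Start: joints at [1.13, 0.22, 1.526, -0, 1.395, -0.126], TCP at [0.194, 0.594, 0.239] pointing down, gripper open.
Joint ranges: [-2.98, 2.98], [-0.91, 2.08], [0.09, 2.57], [-1.24, 4.39], [0.2, 2.65], [-2.68, 2.68]. Speed limits (rad/s): [2.57, 2.57, 3.01, 3.14, 3.14, 3.14].

## Interface

Orientations are given as a 3x3 rotation matrix whose columns are the frame's x, y, z axes.
In Python, from bench import * gives the robot as it stands. The module is installed in compiled form; this text tells all that it offers.
- The arm moves only by the tool apply_moves, never from a script. Its argument "rows" is a list of rows, each a list of 7 numbers: the finger opening in cm, from 0 to 8.54, then the shift along the tool's x, y, z in cm, then the turn, a rotation vector about the tool's x, y, z in rad. In form: [[fingers, x, y, z, wx, wy, wz], ...]. A call has 1 to 5 rows; each row shifts and turns the commanded pose from where the row before left it, along the tool's axes as they then stand; what a row does not reach is not made up. A row lasts 1/10 s, in which the tool goes at most 50 mm and 8.59 degrees, less where a joint would pass 70% of its speed; a pose out of reach is approached as far as the arm can. A call is refused whole if a number of a shift passes 5 or a number of a turn 0.15, either way. A call with a gripper value outside its range is refused whole. The fingers move at their own pace and stop on an object; "force" is the grip in N (left out, the last holds). Time passes only in rows, so rows that do not move let the fingers close. It gives the time, the measured TCP pose, the force and the opening at its end, in the units of the state.
- read_state(): the state, without advancing time (a new reading comes with each control period).
- read_camera(name): name is "side" or "top"; returns the picture (480x640x3 uint8, red, green, blue); there is no depth.
- camera_params(name): a dict with "mtx" (3x3 intrinsics, pixels), "k1" (the pictures are not rectified: a ray, as slopes to the right and down, at radius r is drawn at 1 + k1 r^2 times it, then the intrinsics apply), "R" (3x3) and "t" (3): a world point X has camera coordinates R X + t. Camera axes: x right, y down, z forward; pixel columns grow to the right and rows downward; lengths in m; the calibration is good to about 2 mm. A picture is of the moment at which its call begins. camera_params takes no time and is no camera call.
- job_done(): hands the job in, once; it reports no verdict.
The state is a dict: "time": time; "joint_positions": joint angles; "dq": joint speeds; "effort": joint torques, N m; "eef_pos": TCP position; "tool_rot": TCP orientation; "contact_force": force on the tool from outside, world axes, zero at the start; "moment": the same for the moment, N m; "width": finger opening in m.
Only numpy, scipy, OpenCV 4.12 (cv2) and the standard library are available. Lean on these libraries where they do the work, as an engineer would, in place of code of your own. Each camera call takes 0.05 s, during which the arm holds its last target.

## Working session

There is one attempt and no reset: what is moved stays moved. The work goes in short steps, Python scripts to look and compute and a tool call to move; the robot and the scene stay as the last step left them, time stands still between calls to the robot, and variables do not carry over. Pictures are saved under pics/ and viewed, and the job is handed in when it is done.

Besides the shell and the picture viewer there is one more tool, called in YAML: its name, and indented under it one key for each argument. apply_moves: Moves the arm, as the interface text tells. Its arguments: {"type":"object","properties":{"rows":{"type":"array","items":{"type":"array","items":{"type":"number"}}},"force":{"type":"number"}},"required":["rows"]}

```bash
mkdir -p pics; python3 - <<'E'
from bench import *
import cv2
for n in("top","side"):
    im=read_camera(n); cv2.imwrite(f"pics/{n}0.png",im[:,:,::-1]); p=camera_params(n); print(n,p)
s=read_state(); print(s)
E
```

```text
top {'mtx': array([[531.40739509,   0.        , 321.19785388],
       [  0.        , 531.40739509, 240.22239605],
       [  0.        ,   0.        ,   1.        ]]), 'k1': -0.15246396533671527, 'R': array([[-0.02817564, -0.99958106, -0.00662068],
       [-0.99434058,  0.02870543, -0.10228786],
       [ 0.10243505,  0.00370119, -0.99473281]]), 't': array([0.01472251, 0.44456552, 1.13141835])}
side {'mtx': array([[549.90134184,   0.        , 319.21171096],
       [  0.        , 549.90134184, 240.10058836],
       [  0.        ,   0.        ,   1.        ]]), 'k1': 0.02555866578743409, 'R': array([[ 0.95457257, -0.29793613,  0.00502657],
       [-0.20011857, -0.65348611, -0.7300058 ],
       [ 0.2207799 ,  0.6958376 , -0.68342246]]), 't': array([-0.43760863,  0.11756317,  1.02635535])}
{'time': 0.1, 'joint_positions': array([ 1.12993003e+00,  2.21171750e-01,  1.52749328e+00,  2.08591936e-05,
        1.39465754e+00, -1.26100306e-01]), 'dq': array([-0.00046297, -0.00367928, -0.00219367, -0.00095101, -0.00123627,
        0.00070686]), 'effort': array([-6.22922198e-05, -4.98245108e+01, -3.90544045e+01, -2.29834350e-04,
        5.84047608e-03, -1.52831279e-05]), 'eef_pos': array([0.19327206, 0.59382428, 0.23829524]), 'tool_rot': array([[-9.50867626e-01,  3.09596810e-01, -7.56767528e-04],
       [ 3.09597643e-01,  9.50866383e-01, -1.55574130e-03],
       [ 2.37932258e-04, -1.71359748e-03, -9.99998503e-01]]), 'contact_force': array([-0.4002191 , -0.22855295,  0.90753289]), 'moment': array([0.0342224 , 0.03903858, 0.02195569]), 'width': 0.08554684258640802}
```

View pics/top0.png

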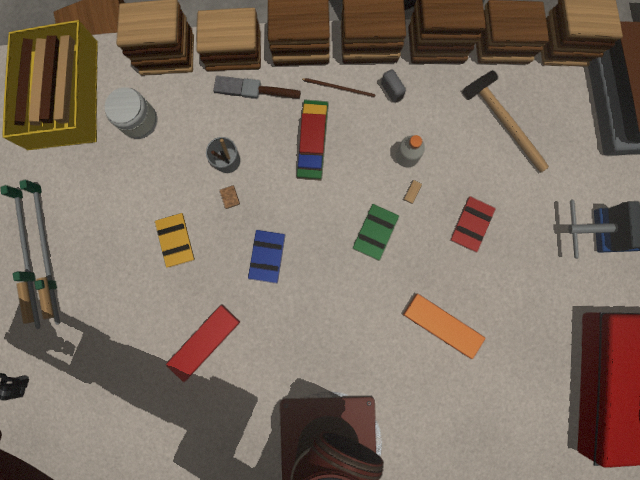

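View pics/side0.png

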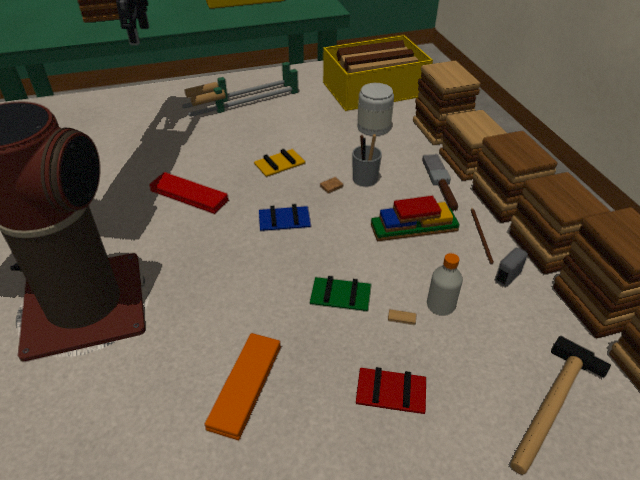

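```bash
cat > h.py <<'E'
import cv2,numpy as np
from bench import *
def und(n,px):
    p=camera_params(n);K=p['mtx'];k=p['k1']
    return cv2.undistortPoints(np.asarray(px,float).reshape(-1,1,2),K,np.array([k,0,0,0.]),None).reshape(-1,2)
def plane(n,px,z):
    p=camera_params(n);R=p['R'];C=-R.T@p['t'];u=und(n,px)
    d=np.c_[u,np.ones(len(u))]@R
    return (C+d*((z-C[2])/d[:,2])[:,None])[:,:2]
def mask(im,c):
    h=cv2.cvtColor(im,cv2.COLOR_RGB2HSV);H,S,V=[h[...,i].astype(int) for i in range(3)]
    m={'red':((H<6)|(H>173)),'yellow':(H>18)&(H<33),'green':(H>50)&(H<85),'blue':(H>105)&(H<130)}[c]&(S>130)&(V>50)
    return m.astype(np.uint8)
def blobs(n,im,c,z,roi=None,amin=60):
    m=mask(im,c)
    if roi: r=np.zeros_like(m);r[roi[1]:roi[3],roi[0]:roi[2]]=1;m*=r
    m=cv2.morphologyEx(m,cv2.MORPH_CLOSE,np.ones((9,9)) if z<.01 else np.ones((3,3)))
    out=[]
    for k in cv2.findContours(m,cv2.RETR_EXTERNAL,cv2.CHAIN_APPROX_NONE)[0]:
        if cv2.contourArea(k)<amin: continue
        w=plane(n,k.reshape(-1,2),z)
        (cx,cy),(a,b),an=cv2.minAreaRect((w*1000).astype(np.float32))
        if a<b: a,b=b,a;an+=90
        an=(an+90)%180-90
        out.append((c,cv2.boundingRect(k),'c',round(cx,1),round(cy,1),'L',round(a,1),round(b,1),'ang',round(an,1)))
    return out
E
python3 - <<'E'
from h import *
im=cv2.imread('pics/top0.png')[:,:,::-1].copy()
for c in('red','yellow','green','blue'):
    for b in blobs('top',im,c,.008,(140,180,500,290)): print(b)
for c,z in(('red',.066),('yellow',.044),('green',.022),('blue',.044)):
    for b in blobs('top',im,c,z,(280,90,345,190),20): print(b)
ims=cv2.imread('pics/side0.png')
for c,r in (('red',(340,360,440,420)),('yellow',(245,140,310,180)),('green',(300,270,380,315)),('blue',(250,195,320,240))):
    print('side',blobs('side',ims[:,:,::-1].copy(),c,.008,r))
t=im[90:190,280:350,::-1];cv2.imwrite('pics/c1.png',cv2.resize(t,None,fx=6,fy=6,interpolation=2)[:600])
cv2.imwrite('pics/c2.png',cv2.resize(ims[190:245,360:470],None,fx=7,fy=7,interpolation=2))
p=camera_params('top');print(-p['R'].T@p['t'])
E
```

```text
('red', (451, 197, 44, 55), 'c', 473.5, -337.4, 'L', 108.1, 65.1, 'ang', -26.4)
('yellow', (155, 213, 39, 54), 'c', 457.0, 330.7, 'L', 109.6, 65.7, 'ang', 13.7)
('blue', (249, 230, 35, 52), 'c', 415.4, 124.2, 'L', 106.6, 62.8, 'ang', -10.4)
('red', (300, 114, 25, 40), 'c', 671.7, 15.2, 'L', 87.7, 50.7, 'ang', -4.6)
('yellow', (303, 104, 24, 10), 'c', 735.6, 8.5, 'L', 50.9, 20.9, 'ang', 88.1)
('green', (304, 101, 23, 4), 'c', 757.9, 7.2, 'L', 50.2, 5.7, 'ang', 83.1)
('blue', (298, 154, 24, 14), 'c', 616.9, 22.3, 'L', 49.3, 26.9, 'ang', 83.7)
side [('red', (356, 368, 70, 46), 'c', 472.7, -341.9, 'L', 109.0, 68.1, 'ang', -26.2)]
side [('yellow', (254, 149, 51, 28), 'c', 457.4, 324.2, 'L', 111.6, 70.5, 'ang', 14.1)]
side [('green', (310, 278, 60, 32), 'c', 461.7, -122.3, 'L', 107.4, 65.4, 'ang', -26.1)]
side [('blue', (259, 207, 51, 24), 'c', 414.9, 117.8, 'L', 107.3, 68.4, 'ang', -10.4)]
[ 0.32656745 -0.00223269  1.17103008]
```

View pics/c1.png

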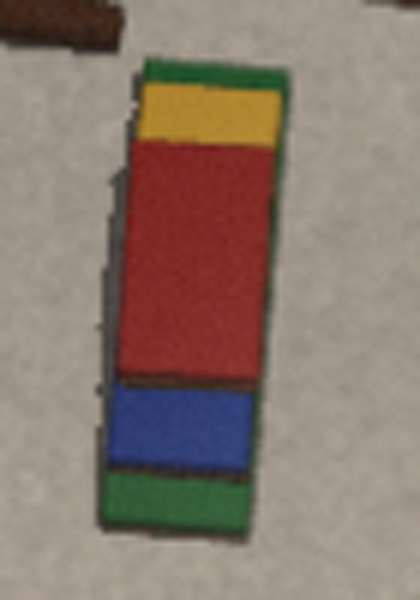

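View pics/c2.png

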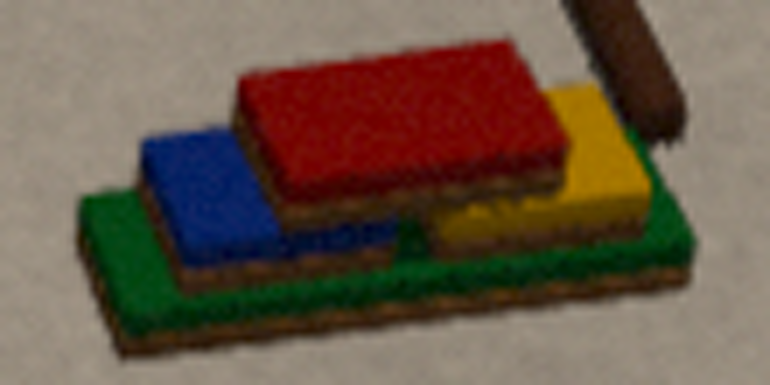

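```bash
python3 - <<'E'
from h import *
im=cv2.imread('pics/top0.png')[:,:,::-1].copy()
h=cv2.cvtColor(im,cv2.COLOR_RGB2HSV)
print(h[245,375],h[220,380],h[175,310])
p=camera_params('side');print(-p['R'].T@p['t'])
ims=cv2.imread('pics/side0.png')[:,:,::-1].copy()
for b in blobs('side',ims,'red',.066,(370,190,460,230)): print(b)
# corners of bottle/pot skip
E
sed -i 's/(H>50)&(H<85)/(H>50)\&(H<88)/; s/&(S>130)&(V>50)/\&(S>110)\&(V>40)/' h.py
python3 - <<'E'
from h import *
im=cv2.imread('pics/top0.png')[:,:,::-1].copy()
for c in('red','yellow','green','blue'):
    for b in blobs('top',im,c,.008,(140,180,500,290)): print(b)
for b in blobs('top',im,'red',.066,(280,90,345,190)): print(b)
E
```

```text
[58 67 69] [24 26 50] [ 63 115  93]
[ 0.21465714 -0.76773017  0.78945577]
('red', (394, 196, 47, 23), 'c', 670.4, 6.1, 'L', 90.1, 59.5, 'ang', -5.1)
('red', (451, 197, 44, 55), 'c', 473.6, -337.1, 'L', 108.9, 65.5, 'ang', -26.6)
('yellow', (155, 213, 39, 54), 'c', 456.9, 330.9, 'L', 110.0, 66.2, 'ang', 13.6)
('green', (363, 205, 33, 36), 'c', 477.8, -126.5, 'L', 70.8, 59.9, 'ang', -25.5)
('blue', (248, 230, 36, 52), 'c', 415.6, 124.4, 'L', 107.4, 63.9, 'ang', -10.2)
('red', (299, 114, 26, 40), 'c', 671.7, 15.3, 'L', 87.8, 51.0, 'ang', -4.7)
```

```bash
cat >> h.py <<'E'
def go(x,y,z,ang):
    "target TCP in mm, board long axis angle deg; rotate first, then shift (cm) in the new tool axes"
    s=read_state();R=s['tool_rot'];p=s['eef_pos']*1000
    ya=np.degrees(np.arctan2(R[1,1],R[0,1]))
    d=(ang+90-ya+90)%180-90
    yn=np.radians(ya+d);Y=np.array([np.cos(yn),np.sin(yn)]);X=np.array([-Y[1],Y[0]])
    D=np.array([x,y])-p[:2]
    q5=s['joint_positions'][5]
    print('t',round(s['time'],2),'tcp',p.round(1),'wz',round(-np.radians(d),3),'shift cm x,y,z',(X@D/10).round(2),(Y@D/10).round(2),round((p[2]-z)/10,2),'q6',round(q5,2),'w',round(s['width']*1000,1),'F',s['contact_force'].round(1))
    print('tool axes check',R[:,0].round(3),R[:,2].round(3))
E
python3 - <<'E'
from h import *
im=cv2.imread('pics/top0.png')[:,:,::-1].copy()
h=cv2.cvtColor(im,cv2.COLOR_RGB2HSV);t=im[195:270,345:410,::-1];cv2.imwrite('pics/c3.png',cv2.resize(t,None,fx=8,fy=8,interpolation=0))
H,S,V=[h[...,i].astype(int) for i in range(3)]
m=((H>45)&(H<92)&(S>60)).astype(np.uint8);m[:195]=0;m[270:]=0;m[:,:345]=0;m[:,410:]=0
m=cv2.morphologyEx(m,cv2.MORPH_CLOSE,np.ones((9,9)))
k=max(cv2.findContours(m,0,1)[0],key=cv2.contourArea);w=plane('top',k.reshape(-1,2),.008);print(cv2.minAreaRect((w*1000).astype(np.float32)))
go(671,12.5,150,-4.8)
E
```

```text
((462.42803955078125, -117.953125), (64.91153717041016, 108.49308013916016), 63.820091247558594)
t 0.1 tcp [193.3 593.8 238.3] wz -0.231 shift cm x,y,z -52.47 -53.93 8.83 q6 -0.13 w 85.5 F [-0.4 -0.2  0.9]
tool axes check [-0.951  0.31   0.   ] [-0.001 -0.002 -1.   ]
```

View pics/c3.png

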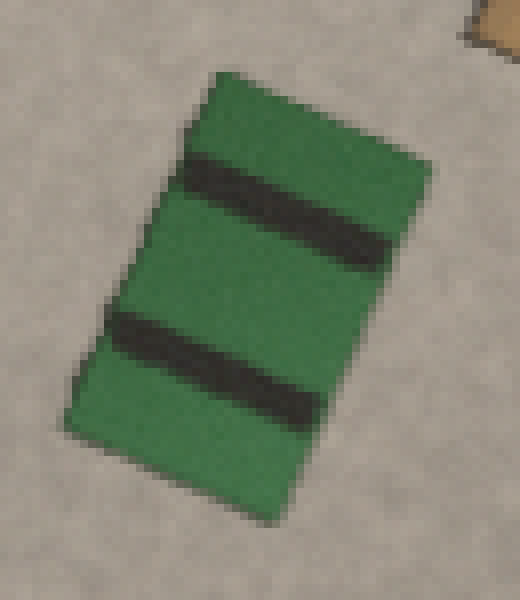

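apply_moves:
  rows:
    - [8.5,0,0,0,0,0,-0.116]
    - [8.5,0,0,0,0,0,-0.115]
    - [8.5,-3.4,-3.5,0,0,0,0]
    - [8.5,-3.4,-3.5,0,0,0,0]
    - [8.5,-3.4,-3.5,0,0,0,0]

```text
time: 0.6
eef_pos: [0.2866, 0.4797, 0.2386]
tool_rot: [[-0.997, 0.082, -0.001], [0.082, 0.997, -0.001], [0.0, -0.001, -1.0]]
contact_force: [0.1, -0.6, 0.7]
width: 0.0852
```

apply_moves:
  rows:
    - [8.5,-3.4,-3.5,0,0,0,0]
    - [8.5,-3.4,-3.5,0,0,0,0]
    - [8.5,-3.4,-3.5,0,0,0,0]
    - [8.5,-3.4,-3.5,0,0,0,0]
    - [8.5,-3.4,-3.5,0,0,0,0]

```text
time: 1.1
eef_pos: [0.4418, 0.2907, 0.239]
tool_rot: [[-0.997, 0.084, -0.0], [0.084, 0.997, -0.0], [0.0, -0.0, -1.0]]
contact_force: [0.4, 0.6, -0.0]
width: 0.0851
```

apply_moves:
  rows:
    - [8.5,-3.4,-3.5,0,0,0,0]
    - [8.5,-3.4,-3.5,0,0,0,0]
    - [8.5,-3.4,-3.5,0,0,0,0]
    - [8.5,-3.4,-3.5,0,0,0,0]
    - [8.5,-3.4,-3.5,0,0,0,0]

```text
time: 1.6
eef_pos: [0.5966, 0.1021, 0.2389]
tool_rot: [[-0.996, 0.084, -0.001], [0.084, 0.996, 0.0], [0.001, 0.0, -1.0]]
contact_force: [0.3, 1.1, 0.0]
width: 0.0853
```

```bash
python3 - <<'E'
from h import *
go(671,12.5,150,-4.8)
E
```

```text
t 1.6 tcp [596.6 102.1 238.9] wz -0.0 shift cm x,y,z -8.16 -8.3 8.89 q6 -1.45 w 85.3 F [0.3 1.1 0. ]
tool axes check [-0.996  0.084  0.001] [-0.001  0.    -1.   ]
```

apply_moves:
  rows:
    - [8.5,-3.0,-3.0,0,0,0,0]
    - [8.5,-3.0,-3.0,1.0,0,0,0]
    - [8.5,-1.5,-1.5,3,0,0,0]
    - [8.5,-0.6,-0.7,3,0,0,0]
    - [8.5,0,0,1.5,0,0,0]

```text
time: 2.1
eef_pos: [0.6682, 0.014, 0.15]
tool_rot: [[-0.996, 0.086, -0.005], [0.086, 0.996, 0.0], [0.005, -0.0, -1.0]]
contact_force: [-1.3, -0.0, 0.3]
width: 0.085
```

apply_moves:
  rows:
    - [8.5,0,0,0.3,0,0,0]
    - [8.5,0,0,0,0,0,0]

```text
time: 2.3
eef_pos: [0.6693, 0.0162, 0.1513]
tool_rot: [[-0.997, 0.083, -0.001], [0.083, 0.997, 0.0], [0.001, 0.0, -1.0]]
contact_force: [-0.2, -0.7, 1.2]
width: 0.0848
```

```bash
python3 - <<'E'
from h import *
go(671,12.5,53,-4.8)
im=read_camera('side');go(671,12.5,53,-4.8)
cv2.imwrite('pics/s1.png',cv2.resize(im[100:280,330:530,::-1],None,fx=3,fy=3))
im=read_camera('top')
cv2.imwrite('pics/t1.png',cv2.resize(im[60:220,220:400,::-1],None,fx=3,fy=3))
E
```

```text
t 2.3 tcp [669.3  16.2 151.3] wz 0.001 shift cm x,y,z -0.2 -0.36 9.83 q6 -1.58 w 84.8 F [-0.2 -0.7  1.2]
tool axes check [-0.997  0.083  0.001] [-0.001  0.    -1.   ]
t 2.35 tcp [670.   16.2 152.6] wz 0.001 shift cm x,y,z -0.13 -0.37 9.96 q6 -1.58 w 84.9 F [0.5 0.4 0.3]
tool axes check [-0.997  0.083 -0.001] [ 0.001 -0.    -1.   ]
```

View pics/s1.png

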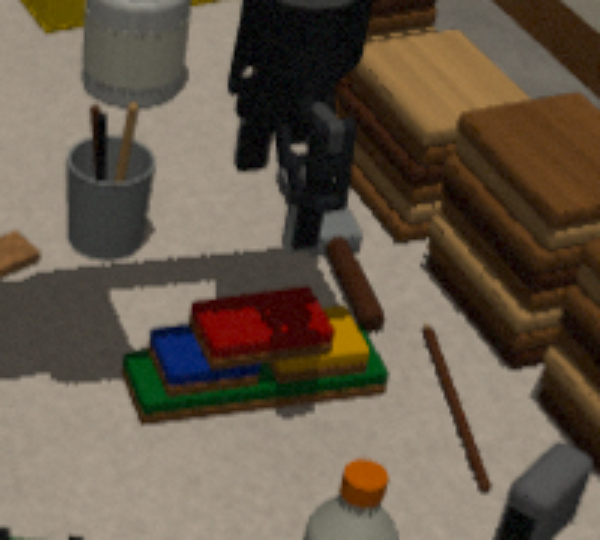

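View pics/t1.png

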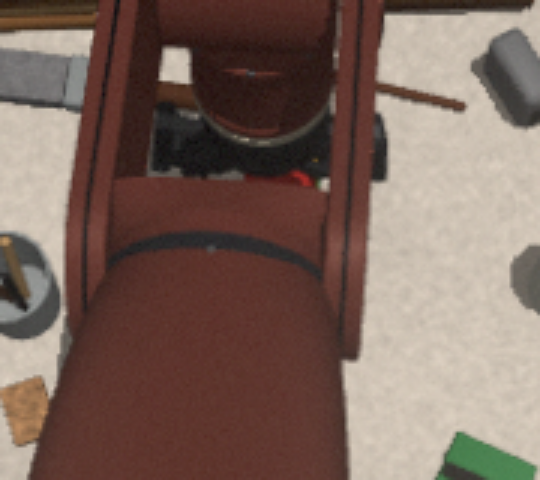

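apply_moves:
  rows:
    - [8.5,-0.15,-0.3,3,0,0,0]
    - [8.5,0,0,3,0,0,0]
    - [8.5,0,0,2,0,0,0]
    - [8.5,0,0,1,0,0,0]
    - [8.5,0,0,0,0,0,0]

```text
time: 2.9
eef_pos: [0.6706, 0.0128, 0.0611]
tool_rot: [[-0.997, 0.083, -0.001], [0.083, 0.997, 0.0], [0.001, 0.0, -1.0]]
contact_force: [-0.9, -0.6, -0.1]
width: 0.0846
```

```bash
python3 - <<'E'
from h import *
go(671,12.5,53,-4.8)
im=read_camera('side');go(671,12.5,53,-4.8)
cv2.imwrite('pics/s2.png',cv2.resize(im[140:260,350:480,::-1],None,fx=5,fy=5))
E
```

```text
t 2.9 tcp [670.6  12.8  61.1] wz 0.001 shift cm x,y,z -0.04 -0.03 0.81 q6 -1.59 w 84.6 F [-0.9 -0.6 -0.1]
tool axes check [-0.997  0.083  0.001] [-0.001  0.    -1.   ]
t 2.95 tcp [671.5  12.6  62.4] wz 0.001 shift cm x,y,z 0.05 -0.02 0.94 q6 -1.59 w 85.4 F [0.3 0.5 0.4]
tool axes check [-0.997  0.083 -0.001] [ 0.001 -0.    -1.   ]
```

View pics/s2.png

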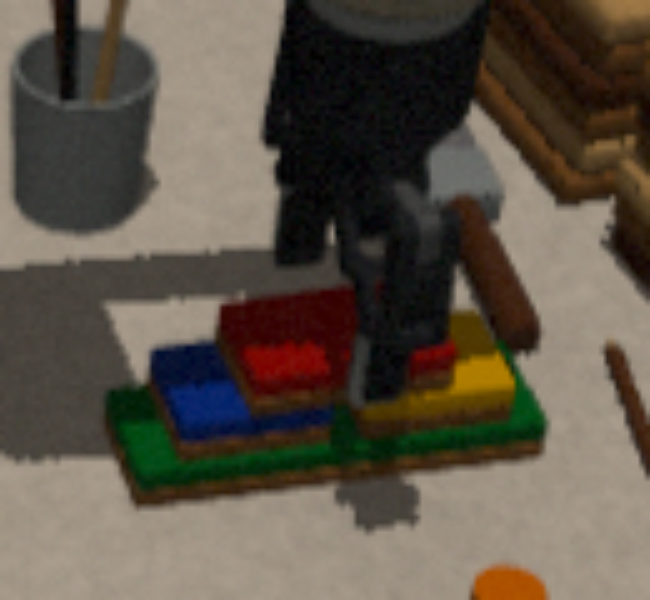

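apply_moves:
  rows:
    - [8.5,0,0,0.5,0,0,0]
    - [8.5,0,0,0.4,0,0,0]
    - [6.5,0,0,0,0,0,0]
    - [5.0,0,0,0,0,0,0]
    - [4.5,0,0,0,0,0,0]
  force: 35

```text
time: 3.45
eef_pos: [0.6715, 0.0122, 0.0531]
tool_rot: [[-0.996, 0.084, 0.001], [0.084, 0.996, -0.0], [-0.001, -0.0, -1.0]]
contact_force: [0.7, -0.9, -0.1]
width: 0.0517
```

apply_moves:
  rows:
    - [4.5,0,0,0,0,0,0]
    - [4.5,0,0,0,0,0,0]
    - [4.5,0,0,0,0,0,0]

```text
time: 3.75
eef_pos: [0.6714, 0.0122, 0.0528]
tool_rot: [[-0.996, 0.084, 0.001], [0.084, 0.996, -0.0], [-0.001, -0.0, -1.0]]
contact_force: [-0.4, 1.2, 3.0]
width: 0.0515
```

```bash
python3 - <<'E'
from h import *
go(671,12.5,53,-4.8)
im=read_camera('side')
cv2.imwrite('pics/s3.png',cv2.resize(im[140:260,350:480,::-1],None,fx=5,fy=5))
E
```

```text
t 3.75 tcp [671.4  12.2  52.8] wz -0.0 shift cm x,y,z 0.04 0.03 -0.02 q6 -1.59 w 51.5 F [-0.4  1.2  3. ]
tool axes check [-0.996  0.084 -0.001] [ 0.001 -0.    -1.   ]
```

View pics/s3.png

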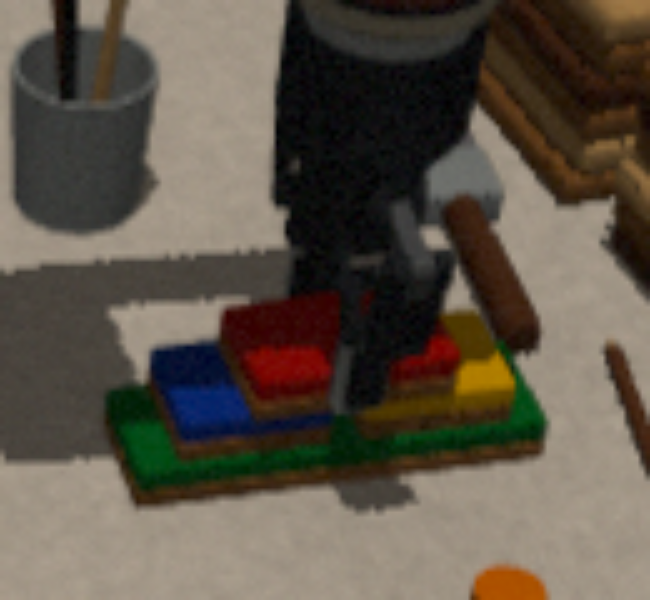

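apply_moves:
  rows:
    - [4.5,0,0,-0.3,0,0,0]
    - [4.5,0,0,-0.7,0,0,0]
    - [4.5,0,0,-2,0,0,0]
    - [4.5,0,0,-3,0,0,0]
    - [4.5,0,0,-3,0,0,0]

```text
time: 4.3
eef_pos: [0.6702, 0.0123, 0.1427]
tool_rot: [[-0.996, 0.084, -0.002], [0.084, 0.996, 0.0], [0.002, 0.0, -1.0]]
contact_force: [0.0, -0.1, 0.4]
width: 0.051
```

```bash
python3 - <<'E'
from h import *
go(473.6,-339.5,150,-26.5)
im=read_camera('side')
cv2.imwrite('pics/s4.png',cv2.resize(im[100:260,330:500,::-1],None,fx=3.7,fy=3.7))
E
```

```text
t 4.3 tcp [670.2  12.3 142.7] wz 0.379 shift cm x,y,z 1.9 -40.26 -0.73 q6 -1.59 w 51.0 F [ 0.  -0.1  0.4]
tool axes check [-0.996  0.084  0.002] [-0.002  0.    -1.   ]
```

View pics/s4.png

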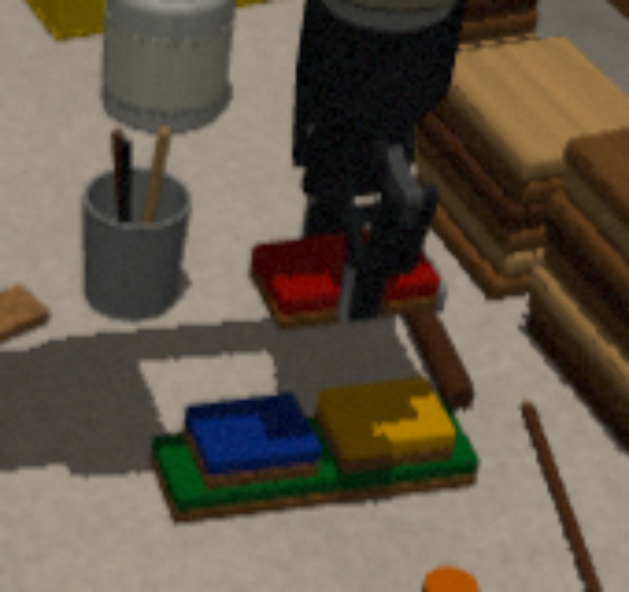

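apply_moves:
  rows:
    - [4.5,0,0,-4,0,0,0.1]
    - [4.5,0,0,-4,0,0,0.1]
    - [4.5,0,0,0,0,0,0.1]
    - [4.5,0,0,0,0,0,0.079]
    - [4.5,0.2,-3.5,0,0,0,0]

```text
time: 4.85
eef_pos: [0.6545, -0.0155, 0.2227]
tool_rot: [[-0.895, 0.445, 0.002], [0.445, 0.895, 0.001], [-0.001, 0.002, -1.0]]
contact_force: [-0.9, -0.3, -1.2]
width: 0.0511
```

apply_moves:
  rows:
    - [4.5,0.2,-4.5,0,0,0,0]
    - [4.5,0.2,-4.5,0,0,0,0]
    - [4.5,0.2,-4.5,0,0,0,0]
    - [4.5,0.2,-4.5,0,0,0,0]
    - [4.5,0.2,-4.5,0,0,0,0]

```text
time: 5.35
eef_pos: [0.543, -0.2163, 0.2224]
tool_rot: [[-0.895, 0.446, 0.0], [0.446, 0.895, -0.0], [-0.0, -0.0, -1.0]]
contact_force: [0.3, 0.4, -0.9]
width: 0.0514
```

apply_moves:
  rows:
    - [4.5,0.2,-4.5,0,0,0,0]
    - [4.5,0.2,-4.5,0,0,0,0]
    - [4.5,0.2,-3,0,0,0,0]
    - [4.5,0,-1.2,0,0,0,0]
    - [4.5,0,0,0,0,0,0]

```text
time: 5.85
eef_pos: [0.4791, -0.3316, 0.2223]
tool_rot: [[-0.894, 0.449, -0.0], [0.449, 0.894, 0.0], [0.0, 0.0, -1.0]]
contact_force: [0.2, 0.3, -0.9]
width: 0.0514
```

```bash
python3 - <<'E'
from h import *
go(473.6,-339.5,100,-26.5)
im=read_camera('top')
cv2.imwrite('pics/t5.png',im[:,:,::-1])
for c in('blue','yellow'): print(blobs('top',im,c,.044,(280,90,345,190)))
for c in('green',): print(blobs('top',im,c,.022,(280,90,345,190)))
E
```

```text
t 5.85 tcp [ 479.1 -331.6  222.3] wz -0.003 shift cm x,y,z 0.14 -0.95 12.23 q6 -1.85 w 51.4 F [ 0.2  0.3 -0.9]
tool axes check [-0.894  0.449  0.   ] [-0.  0. -1.]
[('blue', (298, 138, 25, 30), 'c', 635.0, 20.1, 'L', 65.1, 50.6, 'ang', -6.3)]
[('yellow', (301, 104, 26, 31), 'c', 712.7, 11.2, 'L', 67.5, 52.6, 'ang', -6.7)]
[('green', (298, 169, 23, 8), 'c', 594.9, 25.0, 'L', 49.7, 14.6, 'ang', 83.3)]
```

View pics/t5.png

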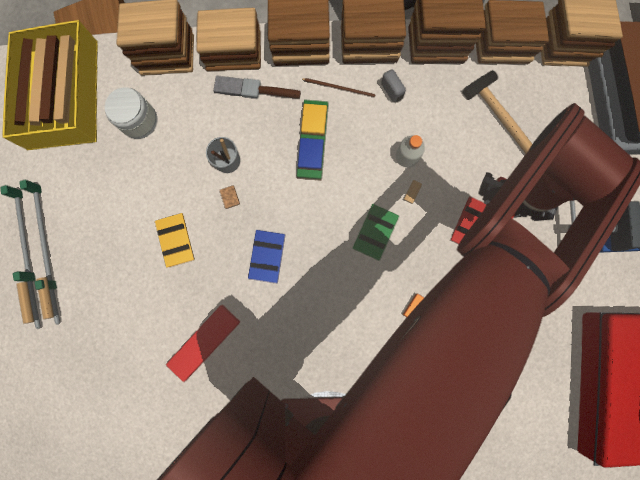

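apply_moves:
  rows:
    - [4.5,0.1,-0.9,3,0,0,0]
    - [4.5,0,0,4,0,0,0]
    - [4.5,0,0,4,0,0,0]
    - [4.5,0,0,3,0,0,0]
    - [4.5,0,0,2,0,0,0]

```text
time: 6.4
eef_pos: [0.4748, -0.3349, 0.0593]
tool_rot: [[-0.896, 0.444, -0.003], [0.444, 0.896, 0.003], [0.004, 0.002, -1.0]]
contact_force: [-1.5, 0.9, 0.1]
width: 0.0514
```

apply_moves:
  rows:
    - [4.5,0,0,1,0,0,0]
    - [4.5,0,0,0,0,0,0]

```text
time: 6.6
eef_pos: [0.4749, -0.3361, 0.0508]
tool_rot: [[-0.896, 0.445, -0.002], [0.445, 0.896, 0.002], [0.003, 0.001, -1.0]]
contact_force: [-0.8, 1.2, -0.5]
width: 0.0512
```

```bash
python3 - <<'E'
from h import *
go(473.6,-339.5,27,-26.5)
im=read_camera('side')
cv2.imwrite('pics/s6.png',cv2.resize(im[280:460,300:500,::-1],None,fx=3,fy=3))
E
```

```text
t 6.6 tcp [ 474.9 -336.1   50.8] wz 0.001 shift cm x,y,z -0.04 -0.36 2.38 q6 -1.86 w 51.2 F [-0.8  1.2 -0.5]
tool axes check [-0.896  0.445  0.003] [-0.002  0.002 -1.   ]
```

View pics/s6.png

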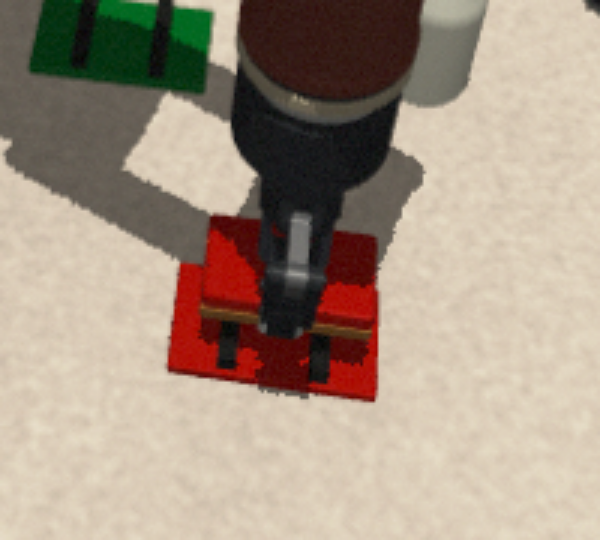

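apply_moves:
  rows:
    - [4.5,0.1,-0.3,0.8,0,0,0]
    - [4.5,0,0,0.7,0,0,0]
    - [4.5,0,0,0.3,0,0,0]
    - [4.5,0,0,0,0,0,0]

```text
time: 7.05
eef_pos: [0.4723, -0.3401, 0.0339]
tool_rot: [[-0.895, 0.447, -0.001], [0.447, 0.895, 0.001], [0.001, 0.0, -1.0]]
contact_force: [-0.6, -0.4, -0.1]
width: 0.0509
```

```bash
python3 - <<'E'
from h import *
go(473.6,-339.5,27,-26.5)
im=read_camera('side')
cv2.imwrite('pics/s7.png',cv2.resize(im[330:430,330:450,::-1],None,fx=5,fy=5))
E
```

```text
t 7.05 tcp [ 472.3 -340.1   33.9] wz -0.001 shift cm x,y,z -0.08 0.11 0.69 q6 -1.87 w 50.9 F [-0.6 -0.4 -0.1]
tool axes check [-0.895  0.447  0.001] [-0.001  0.001 -1.   ]
```

View pics/s7.png

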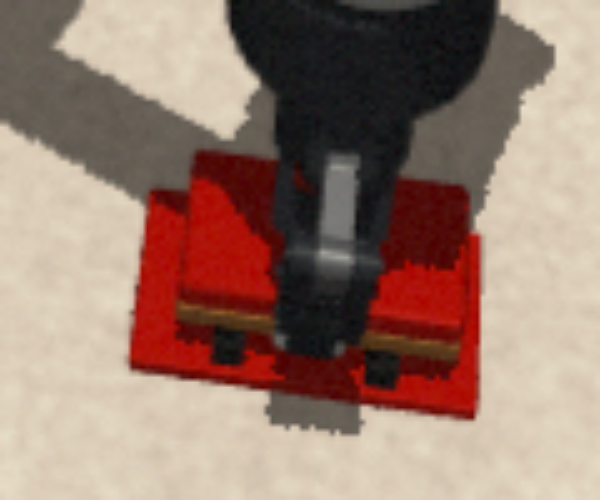

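apply_moves:
  rows:
    - [4.5,0.2,0.05,0.3,0,0,0]
    - [4.5,0,0,0.15,0,0,0]
    - [4.5,0,0,0.1,0,0,0]
    - [4.5,0,0,0,0,0,0]

```text
time: 7.5
eef_pos: [0.4711, -0.3389, 0.0286]
tool_rot: [[-0.895, 0.446, -0.0], [0.446, 0.895, 0.0], [0.0, 0.0, -1.0]]
contact_force: [-0.2, 0.1, -0.6]
width: 0.0511
```

apply_moves:
  rows:
    - [4.5,0,0,0.1,0,0,0]
    - [4.5,0,0,0,0,0,0]

```text
time: 7.7
eef_pos: [0.4712, -0.339, 0.0278]
tool_rot: [[-0.895, 0.446, -0.0], [0.446, 0.895, -0.0], [0.0, -0.0, -1.0]]
contact_force: [0.4, -0.3, -0.8]
width: 0.0511
```

apply_moves:
  rows:
    - [4.5,0,0,0.1,0,0,0]
    - [4.5,0,0,0,0,0,0]

```text
time: 7.9
eef_pos: [0.4712, -0.339, 0.0268]
tool_rot: [[-0.895, 0.446, 0.0], [0.446, 0.895, -0.0], [-0.0, -0.0, -1.0]]
contact_force: [-0.1, -0.2, -1.2]
width: 0.0511
```

apply_moves:
  rows:
    - [4.5,0,0,0.1,0,0,0]
    - [4.5,0,0,0,0,0,0]

```text
time: 8.1
eef_pos: [0.4713, -0.3391, 0.0268]
tool_rot: [[-0.895, 0.446, -0.0], [0.446, 0.895, -0.0], [0.0, -0.0, -1.0]]
contact_force: [-2.9, 2.5, 7.5]
width: 0.0512
```

Contact (7.5 N). Release slowly and rise.

apply_moves:
  rows:
    - [5.6,0,0,0,0,0,0]
    - [7.0,0,0,0,0,0,0]
    - [8.0,0,0,0,0,0,0]
    - [8.5,0,0,-0.2,0,0,0]
    - [8.5,0,0,-3,0,0,0]

```text
time: 8.6
eef_pos: [0.4684, -0.3365, 0.054]
tool_rot: [[-0.895, 0.447, -0.006], [0.447, 0.895, 0.006], [0.008, 0.002, -1.0]]
contact_force: [0.7, 0.4, -0.1]
width: 0.085
```

apply_moves:
  rows:
    - [8.5,0,0,-5,0,0,0]
    - [8.5,0,0,-5,0,0,0]
    - [8.5,0,4,-3,0,0,0]
    - [8.5,0,5,0,0,0,0]
    - [8.5,0,5,0,0,0,0]

```text
time: 9.1
eef_pos: [0.535, -0.2134, 0.1902]
tool_rot: [[-0.894, 0.448, 0.004], [0.448, 0.894, -0.002], [-0.004, -0.0, -1.0]]
contact_force: [0.9, -0.0, -0.4]
width: 0.0853
```

apply_moves:
  rows:
    - [8.5,0,5,0,0,0,0]
    - [8.5,0,5,0,0,0,0]
    - [8.5,0,3,0,0,0,0]

```text
time: 9.4
eef_pos: [0.5927, -0.094, 0.188]
tool_rot: [[-0.896, 0.445, 0.001], [0.445, 0.896, 0.001], [-0.0, 0.001, -1.0]]
contact_force: [-0.2, 0.7, 0.0]
width: 0.085
```

```bash
python3 - <<'E'
from h import *
go(635,17.5,100,-6)
im=read_camera('top')
cv2.imwrite('pics/t8.png',cv2.resize(im[180:280,420:540,::-1],None,fx=5,fy=5))
ims=read_camera('side')
cv2.imwrite('pics/s8.png',cv2.resize(ims[330:430,330:450,::-1],None,fx=5,fy=5))
E
```

```text
t 9.4 tcp [592.7 -94.  188. ] wz -0.356 shift cm x,y,z -3.04 11.53 8.8 q6 -1.4 w 85.0 F [-0.2  0.7  0. ]
tool axes check [-0.896  0.445 -0.   ] [ 0.001  0.001 -1.   ]
```

View pics/t8.png

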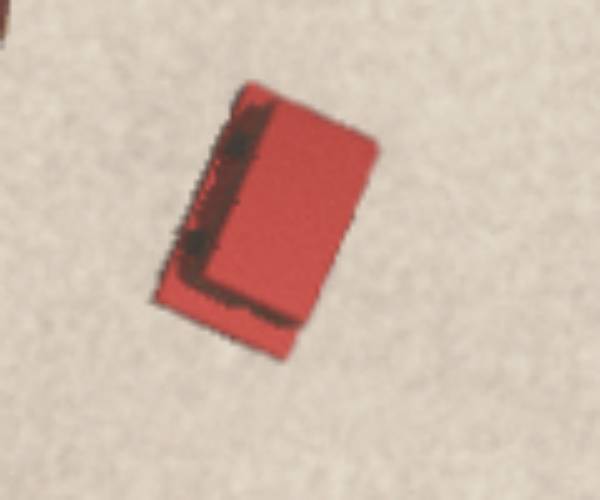

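View pics/s8.png

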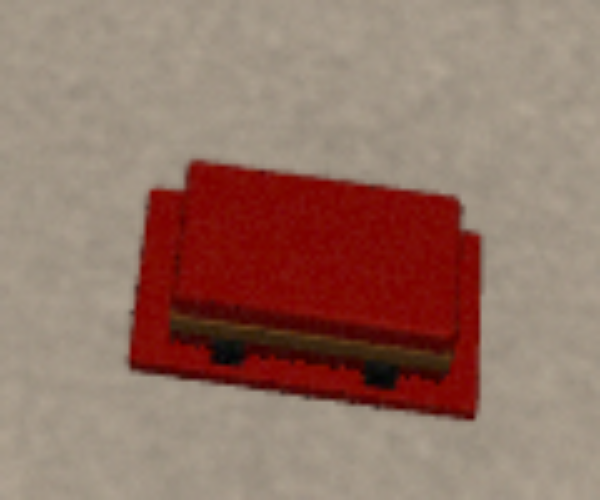

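```bash
cat >> h.py <<'E'
def quad(n,pts,z,ox,oy,f):
    w=plane(n,np.array(pts)/f+[ox-.5+.5/f*1,oy-.5+.5/f],z)*1000
    (c,d,a)=cv2.minAreaRect(w.astype(np.float32))
    print(n,'mean',w.mean(0).round(1),'rect',np.round(c,1),np.round(d,1),round(a,1))
E
python3 - <<'E'
from h import *
quad('top',[(272,98),(380,150),(303,325),(207,280)],.040,420,180,5)
quad('side',[(190,162),(462,199),(455,338),(172,303)],.040,330,330,5)
quad('side',[(170,330),(452,370)],.018,330,330,5)
E
```

```text
top mean [ 472.7 -339.3] rect [ 473.2 -338. ] [52.8 85.7] 62.9
side mean [ 472.8 -343.8] rect [ 472.7 -344.2] [52.1 87.6] 63.7
side mean [ 463.4 -364.1] rect [ 463.4 -364.1] [88.  0.] 153.8
```

apply_moves:
  rows:
    - [8.5,0,0,0,0,0,-0.12]
    - [8.5,0,0,0,0,0,-0.12]
    - [8.5,0,0,0,0,0,-0.116]
    - [8.5,-1.2,4.5,0,0,0,0]
    - [8.5,-1.2,4.5,0,0,0,0]

```text
time: 10.0
eef_pos: [0.6252, -0.0119, 0.188]
tool_rot: [[-0.994, 0.111, 0.0], [0.111, 0.994, -0.001], [-0.0, -0.001, -1.0]]
contact_force: [0.3, 0.0, 0.4]
width: 0.0853
```

apply_moves:
  rows:
    - [8.5,-0.6,2.5,2,0,0,0]
    - [8.5,0,0,4,0,0,0]
    - [8.5,0,0,2.5,0,0,0]
    - [8.5,0,0,0,0,0,0]

```text
time: 10.4
eef_pos: [0.63, 0.0134, 0.0977]
tool_rot: [[-0.994, 0.107, -0.009], [0.107, 0.994, 0.001], [0.009, -0.0, -1.0]]
contact_force: [-0.4, 0.4, 0.2]
width: 0.0852
```

```bash
python3 - <<'E'
from h import *
go(635,17.5,31,-6)
E
```

```text
t 10.4 tcp [630.   13.4  97.7] wz -0.002 shift cm x,y,z -0.46 0.46 6.67 q6 -1.57 w 85.2 F [-0.4  0.4  0.2]
tool axes check [-0.994  0.107  0.009] [-0.009  0.001 -1.   ]
```

apply_moves:
  rows:
    - [8.5,-0.35,0.4,2,0,0,0]
    - [8.5,0,0,2,0,0,0]
    - [8.5,0,0,1,0,0,0]
    - [8.5,0,0,0,0,0,0]
    - [8.5,0,0,0,0,0,0]

```text
time: 10.9
eef_pos: [0.6384, 0.0168, 0.0541]
tool_rot: [[-0.994, 0.107, 0.001], [0.107, 0.994, -0.0], [-0.001, -0.0, -1.0]]
contact_force: [-0.2, -0.7, 0.9]
width: 0.0851
```

```bash
python3 - <<'E'
from h import *
im=read_camera('side')
go(635,17.5,31,-6)
cv2.imwrite('pics/s9.png',cv2.resize(im[140:260,350:480,::-1],None,fx=5,fy=5))
E
```

```text
t 10.95 tcp [638.7  16.9  54.5] wz -0.002 shift cm x,y,z 0.38 0.02 2.35 q6 -1.56 w 85.1 F [ 0.1  0.5 -1. ]
tool axes check [-0.994  0.107 -0.002] [ 0.002 -0.    -1.   ]
```

View pics/s9.png

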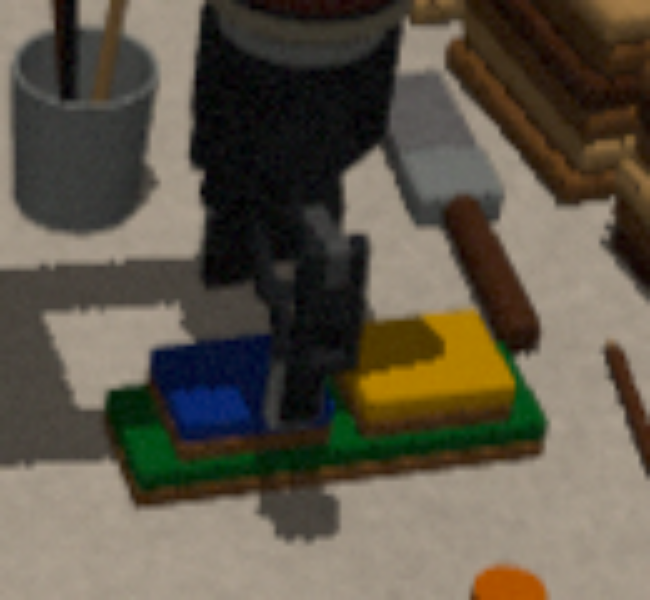

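```bash
python3 - <<'E'
from h import *
im=cv2.imread('pics/s4.png')
f=3.7
quad('side',[(186,407),(296,395),(319,437),(202,468)],.044,330,100,f)
quad('side',[(318,393),(425,380),(455,432),(338,455)],.044,330,100,f)
go(635,17.5,31,-6)
E
```

```text
side mean [634.6  17. ] rect [633.5  13.5] [52.3 71.4] 82.5
side mean [710.9   4.4] rect [709.2   3.2] [53.7 70.9] 83.9
t 10.95 tcp [638.7  16.9  54.5] wz -0.002 shift cm x,y,z 0.38 0.02 2.35 q6 -1.56 w 85.1 F [ 0.1  0.5 -1. ]
tool axes check [-0.994  0.107 -0.002] [ 0.002 -0.    -1.   ]
```

apply_moves:
  rows:
    - [8.5,0.5,0,0.5,0,0,0]
    - [8.5,0,0,1.0,0,0,0]
    - [8.5,0,0,0.6,0,0,0]
    - [8.5,0,0,0,0,0,0]

```text
time: 11.35
eef_pos: [0.6314, 0.0181, 0.0301]
tool_rot: [[-0.994, 0.107, -0.003], [0.107, 0.994, 0.0], [0.003, -0.0, -1.0]]
contact_force: [-0.8, 0.0, 0.2]
width: 0.085
```

```bash
python3 - <<'E'
from h import *
go(635,17.5,31,-6)
E
```

```text
t 11.35 tcp [631.4  18.1  30.1] wz -0.002 shift cm x,y,z -0.36 -0.02 -0.09 q6 -1.56 w 85.0 F [-0.8  0.   0.2]
tool axes check [-0.994  0.107  0.003] [-0.003  0.    -1.   ]
```

apply_moves:
  rows:
    - [8.5,0,0,-0.1,0,0,0]
    - [7.0,0,0,0,0,0,0]
    - [5.5,0,0,0,0,0,0]
    - [4.5,0,0,0,0,0,0]
    - [4.5,0,0,0,0,0,0]

```text
time: 11.85
eef_pos: [0.6332, 0.0179, 0.0334]
tool_rot: [[-0.994, 0.107, 0.001], [0.107, 0.994, -0.0], [-0.001, 0.0, -1.0]]
contact_force: [0.6, -0.2, 1.6]
width: 0.0513
```

apply_moves:
  rows:
    - [4.5,0,0,0,0,0,0]
    - [4.5,0,0,0,0,0,0]
    - [4.5,0,0,0,0,0,0]

```text
time: 12.15
eef_pos: [0.6332, 0.0179, 0.0334]
tool_rot: [[-0.994, 0.107, 0.001], [0.107, 0.994, -0.0], [-0.001, 0.0, -1.0]]
contact_force: [0.3, -0.6, 4.5]
width: 0.0514
```

```bash
python3 - <<'E'
from h import *
im=read_camera('side')
go(635,17.5,31,-6)
cv2.imwrite('pics/s10.png',cv2.resize(im[140:260,350:480,::-1],None,fx=5,fy=5))
E
```

```text
t 12.2 tcp [633.2  17.9  33.4] wz -0.002 shift cm x,y,z -0.18 -0.02 0.24 q6 -1.56 w 51.6 F [ 0.2 -0.1  5.3]
tool axes check [-0.994  0.107 -0.001] [ 0.001 -0.    -1.   ]
```

View pics/s10.png

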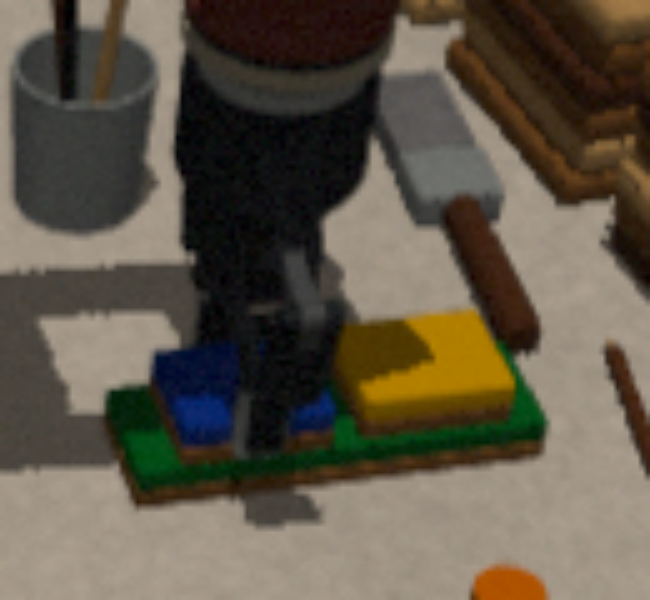

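apply_moves:
  rows:
    - [4.5,0,0,-0.3,0,0,0]
    - [4.5,0,0,-0.7,0,0,0]
    - [4.5,0,0,-2,0,0,0]
    - [4.5,0,0,-3,0,0,0]
    - [4.5,0,0,-3,0,0,0]

```text
time: 12.7
eef_pos: [0.6317, 0.018, 0.1229]
tool_rot: [[-0.994, 0.107, -0.002], [0.107, 0.994, 0.0], [0.002, -0.0, -1.0]]
contact_force: [-0.2, -0.5, -0.2]
width: 0.0509
```

```bash
python3 - <<'E'
from h import *
go(415.5,122,60,-10.3)
im=read_camera('side')
cv2.imwrite('pics/s11.png',cv2.resize(im[100:260,330:500,::-1],None,fx=3.7,fy=3.7))
E
```

```text
t 12.7 tcp [631.7  18.  122.9] wz 0.073 shift cm x,y,z 23.13 6.37 6.29 q6 -1.56 w 50.9 F [-0.2 -0.5 -0.2]
tool axes check [-0.994  0.107  0.002] [-0.002  0.    -1.   ]
```

View pics/s11.png

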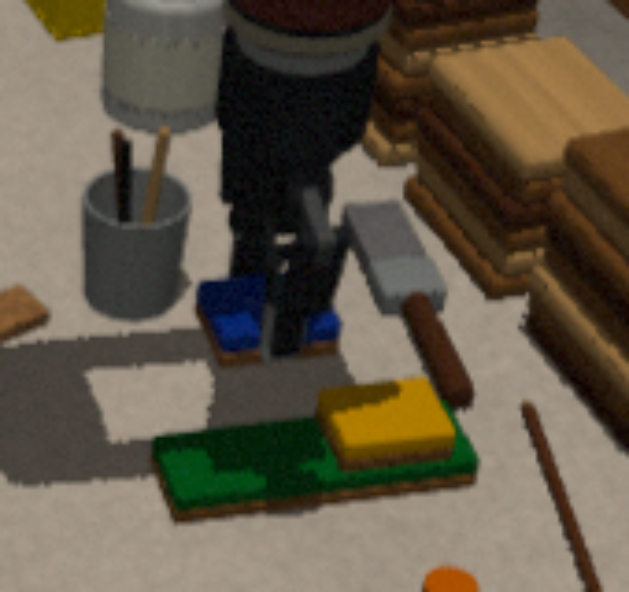

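apply_moves:
  rows:
    - [4.5,0,0,0,0,0,0.073]
    - [4.5,3.5,1.0,0,0,0,0]
    - [4.5,4.4,1.2,0,0,0,0]
    - [4.5,4.4,1.2,0,0,0,0]
    - [4.5,4.4,1.2,0,0,0,0]

```text
time: 13.25
eef_pos: [0.4746, 0.0935, 0.1224]
tool_rot: [[-0.984, 0.179, -0.001], [0.179, 0.984, 0.0], [0.001, -0.0, -1.0]]
contact_force: [0.2, 1.3, 0.0]
width: 0.0511
```

apply_moves:
  rows:
    - [4.5,4.0,1.1,0,0,0,0]
    - [4.5,2.0,0.5,1,0,0,0]
    - [4.5,0,0,3,0,0,0]
    - [4.5,0,0,1.5,0,0,0]
    - [4.5,0,0,0,0,0,0]

```text
time: 13.75
eef_pos: [0.4179, 0.1194, 0.0657]
tool_rot: [[-0.984, 0.178, -0.005], [0.178, 0.984, -0.001], [0.005, -0.001, -1.0]]
contact_force: [-0.4, 0.3, -1.8]
width: 0.0511
```

```bash
python3 - <<'E'
from h import *
go(415.5,122,29.4,-10.3)
E
```

```text
t 13.75 tcp [417.9 119.4  65.7] wz 0.0 shift cm x,y,z 0.29 0.21 3.63 q6 -1.29 w 51.1 F [-0.4  0.3 -1.8]
tool axes check [-0.984  0.178  0.005] [-0.005 -0.001 -1.   ]
```

apply_moves:
  rows:
    - [4.5,0.3,0.2,1.2,0,0,0]
    - [4.5,0,0,1.0,0,0,0]
    - [4.5,0,0,0.5,0,0,0]
    - [4.5,0,0,0,0,0,0]
    - [4.5,0,0,0,0,0,0]

```text
time: 14.25
eef_pos: [0.4181, 0.122, 0.0409]
tool_rot: [[-0.984, 0.179, -0.0], [0.179, 0.984, -0.0], [0.0, -0.0, -1.0]]
contact_force: [0.3, 0.7, -1.3]
width: 0.0512
```

```bash
python3 - <<'E'
from h import *
go(415.5,122,29.4,-10.3)
im=read_camera('side')
cv2.imwrite('pics/s12.png',cv2.resize(im[150:250,230:350,::-1],None,fx=5,fy=5))
E
```

```text
t 14.25 tcp [418.1 122.   40.9] wz -0.0 shift cm x,y,z 0.25 -0.04 1.15 q6 -1.29 w 51.2 F [ 0.3  0.7 -1.3]
tool axes check [-0.984  0.179  0.   ] [-0. -0. -1.]
```

View pics/s12.png

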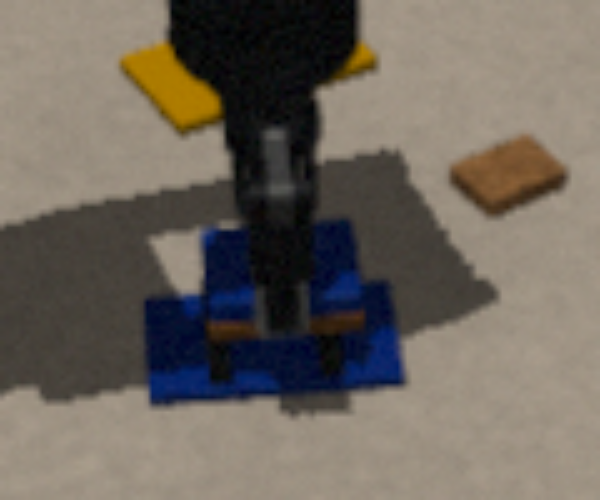

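apply_moves:
  rows:
    - [4.5,0.45,0,0.3,0,0,0]
    - [4.5,0,0,0.4,0,0,0]
    - [4.5,0,0,0.15,0,0,0]
    - [4.5,0,0,0,0,0,0]

```text
time: 14.7
eef_pos: [0.4131, 0.1228, 0.032]
tool_rot: [[-0.984, 0.179, -0.001], [0.179, 0.984, -0.0], [0.001, -0.0, -1.0]]
contact_force: [-0.6, -0.3, -0.7]
width: 0.0512
```

```bash
python3 - <<'E'
from h import *
go(414,122,29.4,-10.3)
im=read_camera('side')
cv2.imwrite('pics/s13.png',cv2.resize(im[150:250,230:350,::-1],None,fx=5,fy=5))
E
```

```text
t 14.7 tcp [413.1 122.8  32. ] wz 0.0 shift cm x,y,z -0.1 -0.06 0.26 q6 -1.29 w 51.2 F [-0.6 -0.3 -0.7]
tool axes check [-0.984  0.179  0.001] [-0.001 -0.    -1.   ]
```

View pics/s13.png

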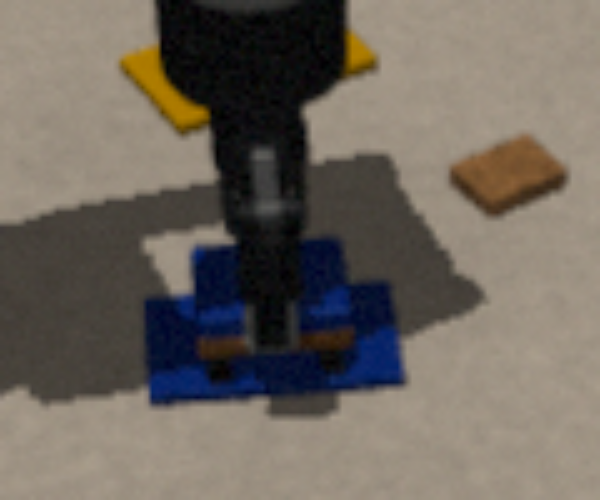

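apply_moves:
  rows:
    - [4.5,0,0,0.1,0,0,0]
    - [4.5,0,0,0.1,0,0,0]
    - [4.5,0,0,0,0,0,0]

```text
time: 15.05
eef_pos: [0.4134, 0.1228, 0.0302]
tool_rot: [[-0.984, 0.179, -0.0], [0.179, 0.984, -0.0], [0.0, -0.0, -1.0]]
contact_force: [-0.5, 0.2, -0.1]
width: 0.0511
```

apply_moves:
  rows:
    - [4.5,0,0,0.1,0,0,0]
    - [4.5,0,0,0,0,0,0]

```text
time: 15.25
eef_pos: [0.4135, 0.1228, 0.0293]
tool_rot: [[-0.984, 0.179, 0.0], [0.179, 0.984, 0.0], [-0.0, 0.0, -1.0]]
contact_force: [0.5, 0.2, 0.0]
width: 0.051
```

apply_moves:
  rows:
    - [4.5,0,0,0.1,0,0,0]
    - [4.5,0,0,0,0,0,0]

```text
time: 15.45
eef_pos: [0.4136, 0.1228, 0.0293]
tool_rot: [[-0.984, 0.179, -0.0], [0.179, 0.984, -0.0], [0.0, -0.0, -1.0]]
contact_force: [-6.4, -0.5, 13.3]
width: 0.0513
```

apply_moves:
  rows:
    - [5.6,0,0,0,0,0,0]
    - [7.0,0,0,0,0,0,0]
    - [8.0,0,0,0,0,0,0]
    - [8.5,0,0,-0.2,0,0,0]
    - [8.5,0,0,-3,0,0,0]

```text
time: 15.95
eef_pos: [0.41, 0.1224, 0.0574]
tool_rot: [[-0.984, 0.179, -0.008], [0.179, 0.984, -0.001], [0.008, -0.002, -1.0]]
contact_force: [0.5, 0.8, 0.3]
width: 0.0848
```

apply_moves:
  rows:
    - [8.5,0,0,-5,0,0,0]
    - [8.5,0,0,-5,0,0,0]
    - [8.5,-3,-2,-2,0,0,0]
    - [8.5,-4.6,-1.5,0,0,0,0]
    - [8.5,-4.6,-1.5,0,0,0,-0.07]

```text
time: 16.45
eef_pos: [0.5266, 0.0511, 0.1823]
tool_rot: [[-0.994, 0.108, 0.004], [0.108, 0.994, -0.0], [-0.004, 0.0, -1.0]]
contact_force: [0.5, 0.3, -0.2]
width: 0.085
```

apply_moves:
  rows:
    - [8.5,-4.6,-1.5,0,0,0,0]
    - [8.5,-4.6,-1.5,0,0,0,0]
    - [8.5,-3,-0.8,0,0,0,0]
    - [8.5,0,0,0,0,0,0]

```text
time: 16.85
eef_pos: [0.6442, -0.0015, 0.1793]
tool_rot: [[-0.994, 0.112, 0.0], [0.112, 0.994, -0.0], [-0.0, -0.0, -1.0]]
contact_force: [-0.7, 0.8, 0.1]
width: 0.0851
```

```bash
python3 - <<'E'
from h import *
go(711.5,9,35,-6)
im=read_camera('top')
cv2.imwrite('pics/t14.png',im[:,:,::-1])
im=read_camera('side')
cv2.imwrite('pics/s14.png',cv2.resize(im[150:270,230:480,::-1],None,fx=3,fy=3))
E
```

```text
t 16.85 tcp [644.2  -1.5 179.3] wz -0.007 shift cm x,y,z -6.59 1.74 14.43 q6 -1.58 w 85.1 F [-0.7  0.8  0.1]
tool axes check [-0.994  0.112 -0.   ] [ 0. -0. -1.]
```

View pics/t14.png

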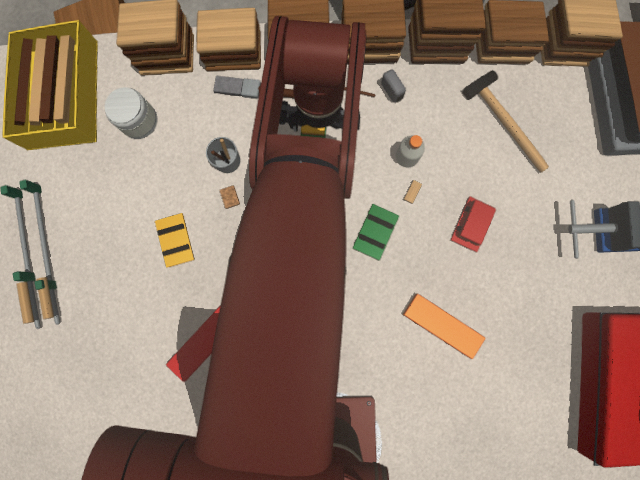

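View pics/s14.png

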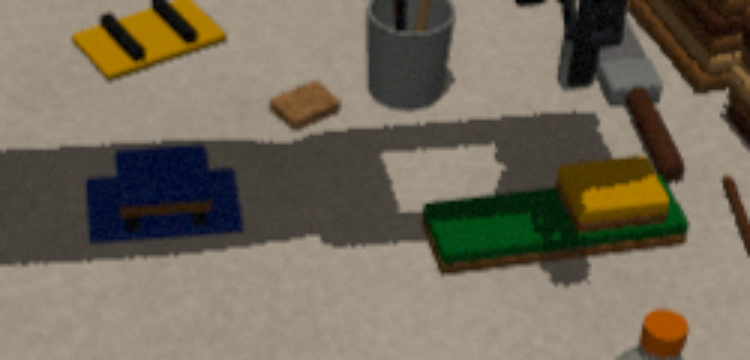

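apply_moves:
  rows:
    - [8.5,-2.5,0.9,2,0,0,0]
    - [8.5,-2.5,0.9,3,0,0,0]
    - [8.5,-1.4,0,3,0,0,0]
    - [8.5,0,0,2,0,0,0]
    - [8.5,0,0,0,0,0,0]

```text
time: 17.45
eef_pos: [0.7032, 0.0128, 0.0759]
tool_rot: [[-0.994, 0.109, -0.008], [0.109, 0.994, 0.001], [0.008, -0.0, -1.0]]
contact_force: [-1.2, 0.6, -0.6]
width: 0.0849
```

apply_moves:
  rows:
    - [8.5,0,0,0,0,0,0]

```text
time: 17.55
eef_pos: [0.7062, 0.0123, 0.0806]
tool_rot: [[-0.994, 0.109, -0.001], [0.109, 0.994, 0.0], [0.001, 0.0, -1.0]]
contact_force: [0.4, -0.7, 0.1]
width: 0.0846
```

```bash
python3 - <<'E'
from h import *
go(711.5,9,33,-6)
E
```

```text
t 17.55 tcp [706.2  12.3  80.6] wz -0.004 shift cm x,y,z -0.56 -0.27 4.76 q6 -1.56 w 84.6 F [ 0.4 -0.7  0.1]
tool axes check [-0.994  0.109  0.001] [-0.001  0.    -1.   ]
```

apply_moves:
  rows:
    - [8.5,-0.4,-0.3,1.5,0,0,0]
    - [8.5,0,0,1.5,0,0,0]
    - [8.5,0,0,1.0,0,0,0]
    - [8.5,0,0,0.3,0,0,0]
    - [8.5,0,0,0,0,0,0]

```text
time: 18.05
eef_pos: [0.71, 0.0082, 0.036]
tool_rot: [[-0.994, 0.11, -0.002], [0.11, 0.994, 0.0], [0.002, -0.0, -1.0]]
contact_force: [-0.7, -0.2, 0.2]
width: 0.085
```

apply_moves:
  rows:
    - [8.5,0,0,0,0,0,0]

```text
time: 18.15
eef_pos: [0.7111, 0.0081, 0.0375]
tool_rot: [[-0.994, 0.11, 0.0], [0.11, 0.994, -0.0], [-0.0, 0.0, -1.0]]
contact_force: [-0.3, -0.7, 0.0]
width: 0.085
```

```bash
python3 - <<'E'
from h import *
im=read_camera('side')
go(711.5,8.5,33,-6)
cv2.imwrite('pics/s15.png',cv2.resize(im[140:260,350:480,::-1],None,fx=5,fy=5))
E
```

```text
t 18.2 tcp [711.4   8.1  37.9] wz -0.005 shift cm x,y,z -0.01 0.04 0.49 q6 -1.56 w 85.0 F [ 0.3 -0.4  0. ]
tool axes check [-0.994  0.11  -0.001] [ 0.001 -0.    -1.   ]
```

View pics/s15.png

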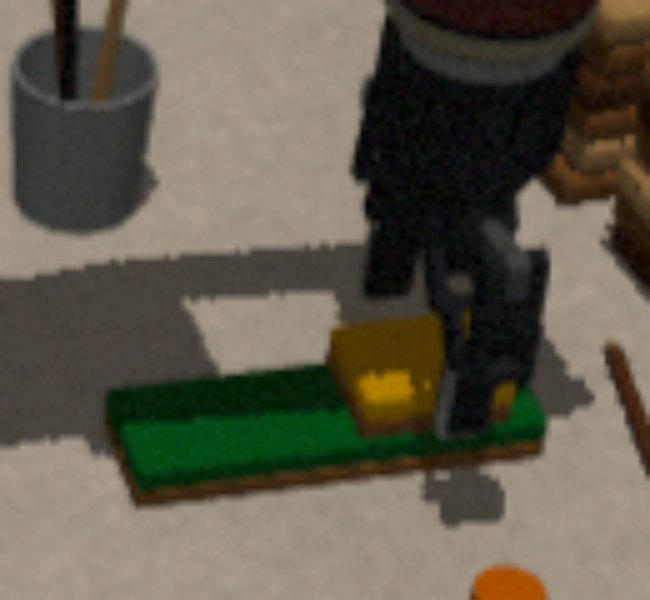

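apply_moves:
  rows:
    - [8.5,0.3,0,0.4,0,0,0]
    - [8.5,0,0,0,0,0,0]
    - [7.0,0,0,0,0,0,0]
    - [5.5,0,0,0,0,0,0]
    - [4.5,0,0,0,0,0,0]

```text
time: 18.7
eef_pos: [0.7084, 0.0084, 0.0339]
tool_rot: [[-0.994, 0.11, 0.001], [0.11, 0.994, -0.0], [-0.001, 0.0, -1.0]]
contact_force: [0.2, -0.3, -1.1]
width: 0.0511
```

apply_moves:
  rows:
    - [4.5,0,0,0,0,0,0]
    - [4.5,0,0,0,0,0,0]
    - [4.5,0,0,0,0,0,0]
    - [4.5,0,0,0,0,0,0]

```text
time: 19.1
eef_pos: [0.7082, 0.0084, 0.0337]
tool_rot: [[-0.994, 0.11, 0.001], [0.11, 0.994, -0.0], [-0.001, -0.0, -1.0]]
contact_force: [0.4, -0.5, 2.0]
width: 0.0514
```

apply_moves:
  rows:
    - [4.5,0,0,-0.3,0,0,0]
    - [4.5,0,0,-0.7,0,0,0]
    - [4.5,0,0,-2,0,0,0]
    - [4.5,0,0,-3,0,0,0]
    - [4.5,0,0,-3,0,0,0]

```text
time: 19.6
eef_pos: [0.7071, 0.0085, 0.1237]
tool_rot: [[-0.994, 0.11, -0.002], [0.11, 0.994, 0.0], [0.002, 0.0, -1.0]]
contact_force: [0.7, -0.2, -0.4]
width: 0.0507
```

```bash
python3 - <<'E'
from h import *
go(457,328.5,60,13.7)
im=read_camera('side')
cv2.imwrite('pics/s16.png',cv2.resize(im[100:260,330:500,::-1],None,fx=3.7,fy=3.7))
E
```

```text
t 19.6 tcp [707.1   8.5 123.7] wz -0.349 shift cm x,y,z 16.72 37.01 6.37 q6 -1.56 w 50.7 F [ 0.7 -0.2 -0.4]
tool axes check [-0.994  0.11   0.002] [-0.002  0.    -1.   ]
```

View pics/s16.png

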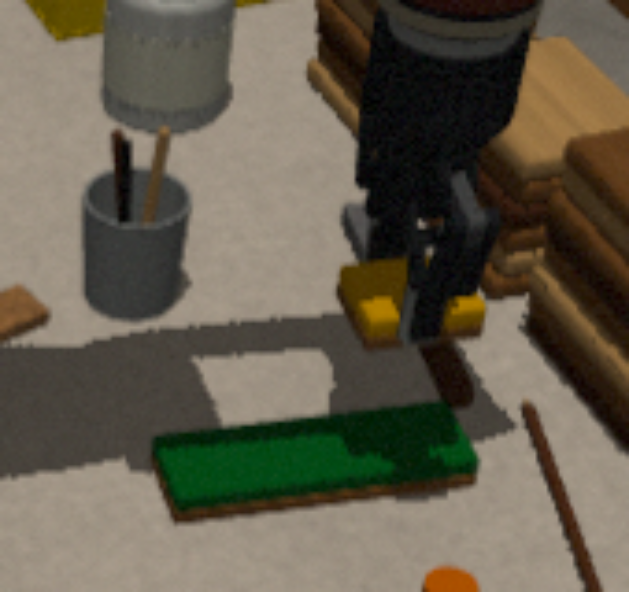

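apply_moves:
  rows:
    - [4.5,0,0,-4,0,0,-0.09]
    - [4.5,0,0,-4,0,0,-0.09]
    - [4.5,0,0,-3,0,0,-0.09]
    - [4.5,0,0,0,0,0,-0.079]
    - [4.5,1.4,3.0,0,0,0,0]

```text
time: 20.15
eef_pos: [0.6892, 0.0315, 0.2352]
tool_rot: [[-0.972, -0.236, 0.005], [-0.236, 0.972, -0.002], [-0.004, -0.003, -1.0]]
contact_force: [0.6, 0.9, -0.9]
width: 0.051
```

apply_moves:
  rows:
    - [4.5,1.9,4.3,0,0,0,0]
    - [4.5,1.9,4.3,0,0,0,0]
    - [4.5,1.9,4.3,0,0,0,0]
    - [4.5,1.9,4.3,0,0,0,0]
    - [4.5,1.9,4.3,0,0,0,0]

```text
time: 20.65
eef_pos: [0.5425, 0.2219, 0.2334]
tool_rot: [[-0.972, -0.237, 0.0], [-0.237, 0.972, 0.0], [-0.0, 0.0, -1.0]]
contact_force: [1.2, 1.0, -0.9]
width: 0.0508
```

apply_moves:
  rows:
    - [4.5,1.9,4.3,0,0,0,0]
    - [4.5,1.9,4.3,0,0,0,0]
    - [4.5,1.5,3.0,0,0,0,0]
    - [4.5,0.4,0.9,3,0,0,0]
    - [4.5,0,0,4,0,0,0]

```text
time: 21.15
eef_pos: [0.4594, 0.3314, 0.1656]
tool_rot: [[-0.971, -0.24, 0.006], [-0.24, 0.971, 0.004], [-0.006, 0.002, -1.0]]
contact_force: [1.1, 0.0, -0.7]
width: 0.0512
```

apply_moves:
  rows:
    - [4.5,0,0,4,0,0,0]
    - [4.5,0,0,3,0,0,0]
    - [4.5,0,0,1,0,0,0]
    - [4.5,0,0,0,0,0,0]

```text
time: 21.55
eef_pos: [0.4578, 0.328, 0.0819]
tool_rot: [[-0.972, -0.237, -0.003], [-0.237, 0.972, -0.002], [0.003, -0.001, -1.0]]
contact_force: [-0.6, 0.3, -0.1]
width: 0.051
```

```bash
python3 - <<'E'
from h import *
go(457,328.5,29.7,13.7)
E
```

```text
t 21.55 tcp [457.8 328.   81.9] wz 0.0 shift cm x,y,z 0.07 0.07 5.22 q6 -1.33 w 51.0 F [-0.6  0.3 -0.1]
tool axes check [-0.972 -0.237  0.003] [-0.003 -0.002 -1.   ]
```

apply_moves:
  rows:
    - [4.5,0,0,2,0,0,0]
    - [4.5,0,0,1.5,0,0,0]
    - [4.5,0,0,0.9,0,0,0]
    - [4.5,0,0,0.2,0,0,0]
    - [4.5,0,0,0,0,0,0]

```text
time: 22.05
eef_pos: [0.4591, 0.3287, 0.0375]
tool_rot: [[-0.972, -0.237, -0.0], [-0.237, 0.972, 0.0], [-0.0, 0.0, -1.0]]
contact_force: [0.0, 0.4, -0.7]
width: 0.0513
```

```bash
python3 - <<'E'
from h import *
go(457,328.5,29.7,13.7)
im=read_camera('side')
cv2.imwrite('pics/s17.png',cv2.resize(im[110:200,230:340,::-1],None,fx=6,fy=6))
E
```

```text
t 22.05 tcp [459.1 328.7  37.5] wz 0.0 shift cm x,y,z 0.21 0.03 0.78 q6 -1.33 w 51.3 F [ 0.   0.4 -0.7]
tool axes check [-0.972 -0.237 -0.   ] [-0.  0. -1.]
```

View pics/s17.png

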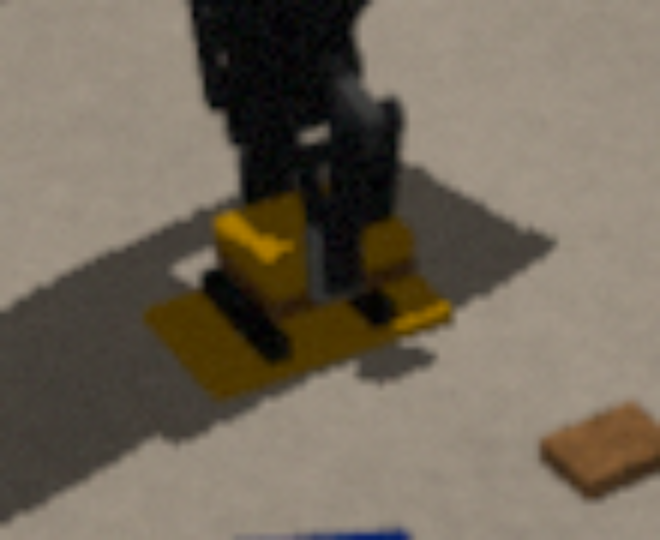

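```bash
python3 - <<'E'
from h import *
f=lambda pts,z: (plane('side',np.array(pts)/6+[229.6,109.6],z)*1000)
a=np.radians(13.7);X=np.array([np.cos(a),np.sin(a)]);Y=np.array([-X[1],X[0]])
def sh(n,pts,z):
    w=f(pts,z);print(n,w.round(1).tolist(),'along',(w@X).round(1),'across',(w@Y).round(1))
sh('plate near',[(220,390),(450,306)],.008)
sh('plate L',[(147,315)],.008)
sh('railtop',[(270,340),(378,305)],.018)
sh('board near bot',[(268,312),(415,274)],.0258)
sh('board near mid',[(268,296),(414,255)],.0368)
sh('board far top L',[(216,222)],.0478)
print(np.array([457,328.5])@X,np.array([457,328.5])@Y)
E
```

```text
plate near [[414.6, 282.4], [517.9, 311.3]] along [469.7 576.9] across [176.2 179.7]
plate L [[398.0, 341.0]] along [467.4] across [237.]
railtop [[438.8, 295.8], [486.4, 306.6]] along [496.4 545.2] across [183.4 182.7]
board near bot [[440.4, 303.8], [503.7, 312.3]] along [499.8 563.4] across [190.8 184.1]
board near mid [[439.8, 299.0], [502.8, 309.7]] along [498.1 561.9] across [186.3 181.8]
board far top L [[429.0, 339.4]] along [497.2] across [228.2]
521.79927882148 210.91885316723904
```

apply_moves:
  rows:
    - [4.5,0.6,0,0.3,0,0,0]
    - [4.5,0,0,0.1,0,0,0]
    - [4.5,0,0,0,0,0,0]

```text
time: 22.4
eef_pos: [0.4528, 0.3271, 0.0333]
tool_rot: [[-0.971, -0.237, -0.0], [-0.237, 0.971, -0.0], [0.0, -0.0, -1.0]]
contact_force: [0.1, -0.1, -0.9]
width: 0.0511
```

```bash
python3 - <<'E'
from h import *
go(457,328.5,29.7,13.7)
im=read_camera('side')
cv2.imwrite('pics/s18.png',cv2.resize(im[125:190,240:320,::-1],None,fx=9,fy=9,interpolation=cv2.INTER_CUBIC))
im=read_camera('top')
cv2.imwrite('pics/t18.png',cv2.resize(im[190:290,120:240,::-1],None,fx=5,fy=5,interpolation=cv2.INTER_CUBIC))
E
```

```text
t 22.4 tcp [452.8 327.1  33.3] wz 0.0 shift cm x,y,z -0.44 0.03 0.36 q6 -1.33 w 51.1 F [ 0.1 -0.1 -0.9]
tool axes check [-0.971 -0.237  0.   ] [-0. -0. -1.]
```

View pics/s18.png

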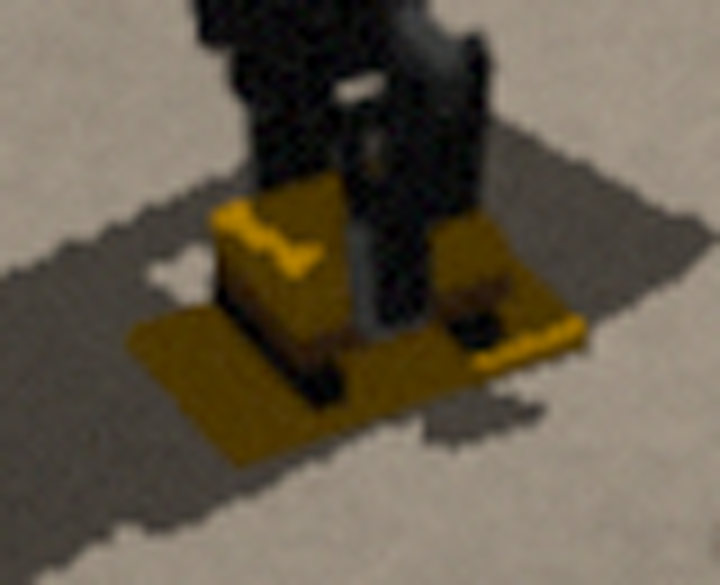

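View pics/t18.png

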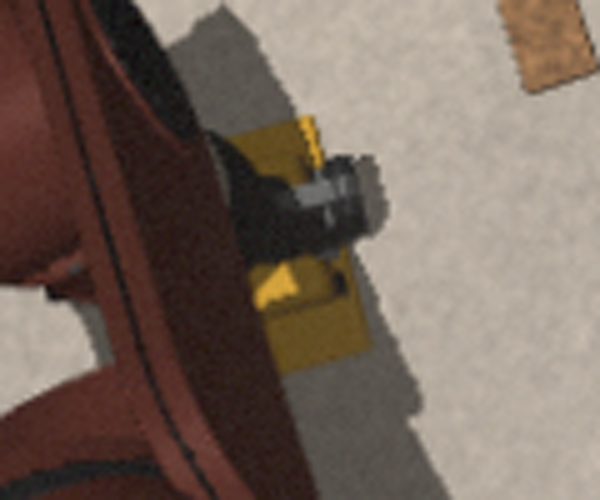

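```bash
python3 - <<'E'
from h import *
f=lambda n,pts,z,s,o: (plane(n,np.array(pts)/s+np.array(o)-.5+.5/s,z)*1000)
a=np.radians(13.7);X=np.array([np.cos(a),np.sin(a)]);Y=np.array([-X[1],X[0]])
def sh(l,n,pts,z,s,o):
    w=f(n,pts,z,s,o);print(l,'along',(w@X).round(1),'across',(w@Y).round(1))
S=('side',9,(240,125))
def q(l,pts,z): sh(l,'side',pts,z,9,(240,125))
q('plate near',[(240,458),(587,330)],.008)
q('plate L',[(128,340)],.008)
q('railtop',[(328,375),(475,320)],.018)
q('board bot near',[(303,368),(510,290)],.0216)
q('board top',[(214,220),(298,335)],.0436)
q('board top R',[(475,212)],.0436)
sh('T plate','top',[(312,117),(370,345)],.008,5,(120,190))
sh('T board corner bottom','top',[(342,300)],.022,5,(120,190))
E
```

```text
plate near along [468.1 576. ] across [173.3 177.2]
plate L along [466.3] across [236.5]
railtop along [499.4 545.3] across [181.9 184.2]
board bot near along [492.9 557.8] across [183.5 187.1]
board top along [490.5 485.2] across [227.6 169.1]
board top R along [552.4] across [195.5]
T plate along [575.9 469.5] across [180.9 179.8]
T board corner bottom along [490.2] across [184.]
```

apply_moves:
  rows:
    - [4.5,0.1,0,0.15,0,0,0]
    - [4.5,0,0,0.1,0,0,0]
    - [4.5,0,0,0,0,0,0]

```text
time: 22.8
eef_pos: [0.452, 0.3268, 0.0306]
tool_rot: [[-0.972, -0.237, -0.0], [-0.237, 0.972, -0.0], [0.0, -0.0, -1.0]]
contact_force: [0.3, -0.3, -0.8]
width: 0.0512
```

apply_moves:
  rows:
    - [4.5,0,0,0.1,0,0,0]
    - [4.5,0,0,0,0,0,0]

```text
time: 23.0
eef_pos: [0.4522, 0.3269, 0.0297]
tool_rot: [[-0.972, -0.237, 0.0], [-0.237, 0.972, 0.0], [-0.0, 0.0, -1.0]]
contact_force: [0.0, -0.2, -0.6]
width: 0.0509
```

apply_moves:
  rows:
    - [4.5,0,0,0.1,0,0,0]
    - [4.5,0,0,0,0,0,0]

```text
time: 23.2
eef_pos: [0.4523, 0.327, 0.0296]
tool_rot: [[-0.972, -0.237, -0.0], [-0.237, 0.972, -0.0], [0.0, -0.0, -1.0]]
contact_force: [-3.1, -2.8, 6.4]
width: 0.0511
```

apply_moves:
  rows:
    - [5.6,0,0,0,0,0,0]
    - [7.0,0,0,0,0,0,0]
    - [8.0,0,0,0,0,0,0]
    - [8.5,0,0,-0.2,0,0,0]
    - [8.5,0,0,-3,0,0,0]

```text
time: 23.7
eef_pos: [0.449, 0.3252, 0.0572]
tool_rot: [[-0.972, -0.237, -0.007], [-0.237, 0.972, -0.004], [0.008, -0.002, -1.0]]
contact_force: [-0.5, 1.1, 0.4]
width: 0.085
```

apply_moves:
  rows:
    - [8.5,0,0,-5,0,0,0]
    - [8.5,0,0,-5,0,0,0]
    - [8.5,0,0,-5,0,0,0]
    - [8.5,0,-4.5,0,0,0,0]
    - [8.5,0,-4.8,0,0,0,0]

```text
time: 24.2
eef_pos: [0.4754, 0.2372, 0.2138]
tool_rot: [[-0.971, -0.24, 0.005], [-0.24, 0.971, 0.002], [-0.006, 0.0, -1.0]]
contact_force: [1.0, 0.5, 0.5]
width: 0.0848
```

apply_moves:
  rows:
    - [8.5,0,-4.8,0,0,0,0]
    - [8.5,0,-4.8,0,0,0,0]
    - [8.5,0,0,0,0,0,0]

```text
time: 24.5
eef_pos: [0.4982, 0.1383, 0.2111]
tool_rot: [[-0.973, -0.231, 0.001], [-0.231, 0.973, -0.002], [-0.001, -0.002, -1.0]]
contact_force: [0.5, 0.5, 0.0]
width: 0.0849
```

```bash
python3 - <<'E'
from h import *
im=read_camera('top')
cv2.imwrite('pics/t19.png',im[:,:,::-1])
ims=read_camera('side')
cv2.imwrite('pics/s19.png',ims[:,:,::-1])
print(blobs('top',im,'green',.022,(280,90,345,190)))
print(blobs('side',ims,'green',.022,(350,160,480,260)))
go(672,12,100,-6)
E
```

```text
[('green', (297, 101, 31, 77), 'c', 674.0, 16.4, 'L', 176.0, 53.3, 'ang', -6.7)]
[('green', (371, 208, 88, 29), 'c', 672.9, 7.5, 'L', 179.9, 61.9, 'ang', -6.1)]
t 24.6 tcp [497.2 142.4 210.9] wz 0.341 shift cm x,y,z -18.75 -11.14 11.09 q6 -1.68 w 85.0 F [-0.7  0.3 -0.8]
tool axes check [-0.972 -0.234 -0.   ] [ 0.  0. -1.]
```

View pics/t19.png

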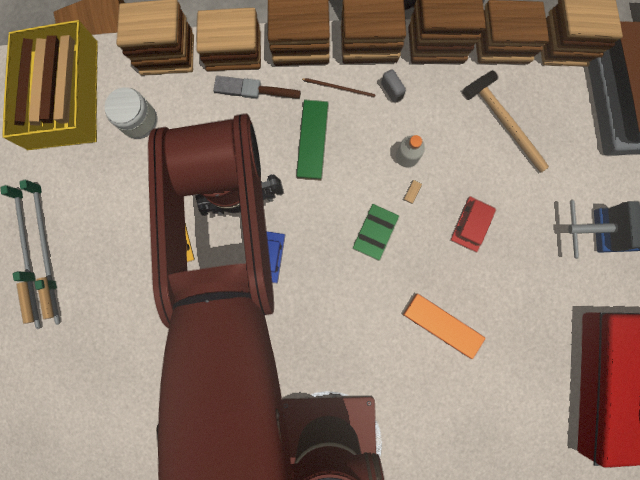

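View pics/s19.png

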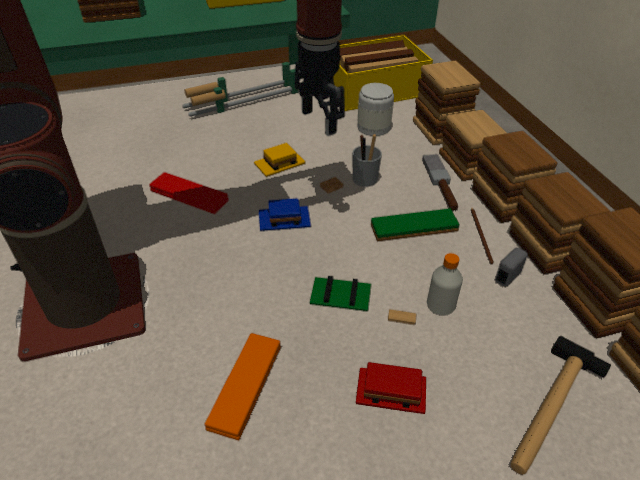

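apply_moves:
  rows:
    - [8.5,0,0,0,0,0,0.115]
    - [8.5,0,0,0,0,0,0.115]
    - [8.5,0,0,0,0,0,0.115]
    - [8.5,-4,-2.4,0,0,0,0]
    - [8.5,-4,-2.4,0,0,0,0]

```text
time: 25.1
eef_pos: [0.5716, 0.0895, 0.211]
tool_rot: [[-0.995, 0.101, 0.0], [0.101, 0.995, 0.001], [-0.0, 0.001, -1.0]]
contact_force: [0.8, 0.2, 0.5]
width: 0.0852
```

apply_moves:
  rows:
    - [8.5,-4,-2.4,0,0,0,0]
    - [8.5,-4,-2.4,1,0,0,0]
    - [8.5,-2,-1.2,4,0,0,0]
    - [8.5,0,0,4,0,0,0]
    - [8.5,0,0,2,0,0,0]

```text
time: 25.6
eef_pos: [0.6624, 0.0186, 0.0957]
tool_rot: [[-0.994, 0.105, -0.006], [0.105, 0.995, 0.001], [0.007, 0.001, -1.0]]
contact_force: [-0.4, -0.2, -0.9]
width: 0.0848
```

apply_moves:
  rows:
    - [8.5,0,0,0,0,0,0]
    - [8.5,0,0,0,0,0,0]

```text
time: 25.8
eef_pos: [0.6645, 0.0186, 0.1009]
tool_rot: [[-0.995, 0.104, -0.001], [0.104, 0.995, 0.0], [0.001, 0.0, -1.0]]
contact_force: [-0.0, 0.4, 0.5]
width: 0.0851
```

```bash
python3 - <<'E'
from h import *
go(672.5,13,14,-6.3)
E
```

```text
t 25.8 tcp [664.5  18.6 100.9] wz 0.006 shift cm x,y,z -0.85 -0.47 8.69 q6 -1.56 w 85.1 F [-0.   0.4  0.5]
tool axes check [-0.995  0.104  0.001] [-0.001  0.    -1.   ]
```

apply_moves:
  rows:
    - [8.5,-0.4,-0.45,2,0,0,0.006]
    - [8.5,0,0,3,0,0,0]
    - [8.5,0,0,1.5,0,0,0]
    - [8.5,0,0,0.7,0,0,0]
    - [8.5,0,0,0,0,0,0]

```text
time: 26.3
eef_pos: [0.668, 0.0125, 0.029]
tool_rot: [[-0.994, 0.111, -0.0], [0.111, 0.994, 0.0], [0.0, 0.0, -1.0]]
contact_force: [-0.0, 0.1, -0.6]
width: 0.085
```

apply_moves:
  rows:
    - [8.5,0,0,0,0,0,0]
    - [8.5,0,0,0,0,0,0]

```text
time: 26.5
eef_pos: [0.6693, 0.012, 0.0306]
tool_rot: [[-0.994, 0.111, 0.003], [0.111, 0.994, -0.0], [-0.003, 0.0, -1.0]]
contact_force: [0.3, -0.1, -0.4]
width: 0.0848
```

```bash
python3 - <<'E'
from h import *
im=read_camera('side')
go(672.5,13,14,-6.3)
cv2.imwrite('pics/s20.png',cv2.resize(im[140:260,350:480,::-1],None,fx=5,fy=5))
E
```

```text
t 26.55 tcp [669.1  11.9  30.4] wz -0.002 shift cm x,y,z -0.32 0.14 1.64 q6 -1.56 w 85.0 F [-0.2 -0.5  0.5]
tool axes check [-0.994  0.112 -0.002] [ 0.002 -0.    -1.   ]
```

View pics/s20.png

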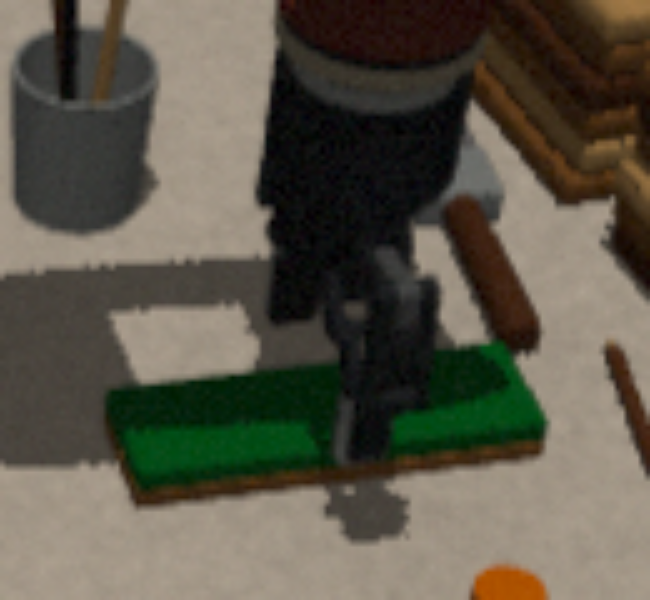

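apply_moves:
  rows:
    - [8.5,0.2,0.1,0.8,0,0,0]
    - [8.5,0,0,0.7,0,0,0]
    - [8.5,0,0,0,0,0,0]
    - [7.0,0,0,0,0,0,0]
    - [5.8,0,0,0,0,0,0]
  force: 50

```text
time: 27.05
eef_pos: [0.6662, 0.0133, 0.0138]
tool_rot: [[-0.994, 0.112, -0.0], [0.112, 0.994, 0.0], [0.0, 0.0, -1.0]]
contact_force: [0.8, -1.7, -0.4]
width: 0.0592
```

apply_moves:
  rows:
    - [4.8,0,0,0,0,0,0]
    - [4.8,0,0,0,0,0,0]
    - [4.8,0,0,0,0,0,0]
    - [4.8,0,0,0,0,0,0]

```text
time: 27.45
eef_pos: [0.6666, 0.0132, 0.0143]
tool_rot: [[-0.994, 0.112, 0.001], [0.112, 0.994, -0.0], [-0.001, -0.0, -1.0]]
contact_force: [0.1, 0.1, 2.2]
width: 0.0547
```

apply_moves:
  rows:
    - [4.8,0,0,-0.3,0,0,0]
    - [4.8,0,0,-0.7,0,0,0]
    - [4.8,0,0,-2,0,0,0]
    - [4.8,0,0,-3,0,0,0]
    - [4.8,0,0,-3,0,0,0]

```text
time: 27.95
eef_pos: [0.6652, 0.0133, 0.104]
tool_rot: [[-0.994, 0.112, -0.002], [0.112, 0.994, 0.0], [0.002, -0.0, -1.0]]
contact_force: [-0.0, -0.5, -2.7]
width: 0.0547
```

```bash
python3 - <<'E'
from h import *
go(461,-119,80,-26.2)
im=read_camera('side')
cv2.imwrite('pics/s21.png',cv2.resize(im[100:260,330:500,::-1],None,fx=3.7,fy=3.7))
E
```

```text
t 27.95 tcp [665.2  13.3 104. ] wz 0.345 shift cm x,y,z 12.48 -20.89 2.4 q6 -1.56 w 54.7 F [-0.  -0.5 -2.7]
tool axes check [-0.994  0.112  0.002] [-0.002  0.    -1.   ]
```

View pics/s21.png

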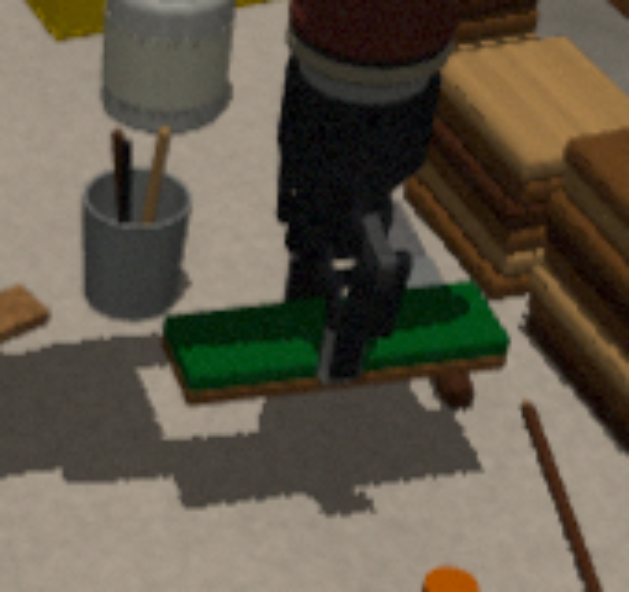

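apply_moves:
  rows:
    - [4.8,0,0,-3,0,0,0]
    - [4.8,0,0,-4,0,0,0.1]
    - [4.8,0,0,-1,0,0,0.1]
    - [4.8,0,0,0,0,0,0.1]
    - [4.8,0,0,0,0,0,0.045]

```text
time: 28.5
eef_pos: [0.6663, 0.0132, 0.1847]
tool_rot: [[-0.896, 0.444, 0.001], [0.444, 0.896, -0.0], [-0.001, 0.0, -1.0]]
contact_force: [-0.2, 0.5, -1.7]
width: 0.0548
```

apply_moves:
  rows:
    - [4.8,1.5,-2.5,0,0,0,0]
    - [4.8,2.3,-3.9,0,0,0,0]
    - [4.8,2.3,-3.9,0,0,0,0]
    - [4.8,2.3,-3.9,0,0,0,0]
    - [4.8,2.2,-3.6,0,0,0,0]

```text
time: 29.0
eef_pos: [0.4905, -0.1004, 0.1835]
tool_rot: [[-0.898, 0.441, -0.0], [0.441, 0.898, -0.0], [0.0, -0.0, -1.0]]
contact_force: [0.8, -1.5, -0.4]
width: 0.0548
```

apply_moves:
  rows:
    - [4.8,1.5,-2.5,1,0,0,0]
    - [4.8,0,0,3,0,0,0]
    - [4.8,0,0,4,0,0,0]
    - [4.8,0,0,2,0,0,0]
    - [4.8,0,0,0,0,0,0]

```text
time: 29.5
eef_pos: [0.4649, -0.1144, 0.0805]
tool_rot: [[-0.897, 0.441, -0.007], [0.441, 0.897, 0.003], [0.007, -0.0, -1.0]]
contact_force: [-0.5, 0.7, -1.3]
width: 0.0545
```

```bash
python3 - <<'E'
from h import *
go(461,-119,32.3,-26.2)
E
```

```text
t 29.5 tcp [ 464.9 -114.4   80.5] wz 0.0 shift cm x,y,z 0.15 -0.58 4.82 q6 -1.52 w 54.5 F [-0.5  0.7 -1.3]
tool axes check [-0.897  0.441  0.007] [-0.007  0.003 -1.   ]
```

apply_moves:
  rows:
    - [4.8,0.2,-0.5,1.5,0,0,0]
    - [4.8,0,0,1.5,0,0,0]
    - [4.8,0,0,0.7,0,0,0]
    - [4.8,0,0,0,0,0,0]
    - [4.8,0,0,0,0,0,0]

```text
time: 30.0
eef_pos: [0.4648, -0.1194, 0.0479]
tool_rot: [[-0.898, 0.441, 0.001], [0.441, 0.898, -0.001], [-0.001, 0.0, -1.0]]
contact_force: [-0.7, 0.9, -2.5]
width: 0.0548
```

```bash
python3 - <<'E'
from h import *
go(461,-119,32.3,-26.2)
im=read_camera('side')
cv2.imwrite('pics/s22.png',cv2.resize(im[230:340,280:410,::-1],None,fx=5,fy=5,interpolation=2))
E
```

```text
t 30.0 tcp [ 464.8 -119.4   47.9] wz 0.001 shift cm x,y,z 0.36 -0.13 1.56 q6 -1.53 w 54.8 F [-0.7  0.9 -2.5]
tool axes check [-0.898  0.441 -0.001] [ 0.001 -0.001 -1.   ]
```

View pics/s22.png

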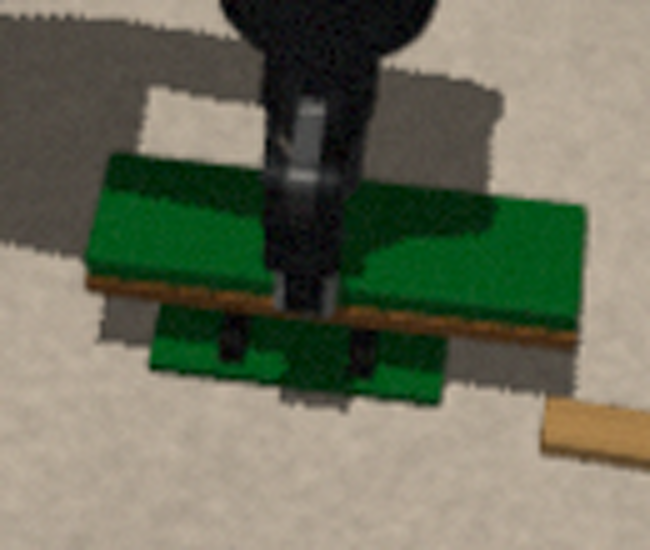

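```bash
python3 - <<'E'
from h import *
a=np.radians(-26.2);X=np.array([np.cos(a),np.sin(a)]);Y=np.array([-X[1],X[0]])
def q(l,pts,z,s=5,o=(280,230),n='side'):
    w=plane(n,np.array(pts)/s+np.array(o)-.5+.5/s,z)*1000
    print(l,'along',(w@X).round(1),(w@X).mean().round(1),'across',(w@Y).round(1))
q('plate near',[(150,362),(440,396)],.008)
q('rails',[(233,345),(363,362)],.018)
q('board bot',[(88,290),(578,342)],.0336)
q('board top',[(90,265),(110,153),(585,205),(580,318)],.0556)
print(np.array([461,-119])@X,np.array([462.4,-118])@Y)
E
```

```text
plate near along [415.1 522.9] 469.0 across [62.4 63.2]
rails along [445.4 493.6] 469.5 across [66.9 66.4]
board bot along [390.6 570.1] 480.4 across [71.4 74.8]
board top along [393.2 390.2 568.  569.1] 480.1 across [ 64.  121.1 122.4  66.6]
466.1753049020831 98.27581870933221
```

apply_moves:
  rows:
    - [4.8,0.8,0,0.5,0,0,0]
    - [4.8,0.2,0,0.4,0,0,0]
    - [4.8,0,0,0,0,0,0]
    - [4.8,0,0,0,0,0,0]

```text
time: 30.45
eef_pos: [0.4548, -0.1146, 0.0377]
tool_rot: [[-0.898, 0.441, -0.0], [0.441, 0.898, 0.0], [0.0, -0.0, -1.0]]
contact_force: [-0.2, -0.4, -1.5]
width: 0.0545
```

```bash
python3 - <<'E'
from h import *
go(461,-119,32.3,-26.2)
im=read_camera('side')
cv2.imwrite('pics/s23.png',cv2.resize(im[230:340,280:410,::-1],None,fx=5,fy=5,interpolation=2))
im=read_camera('top')
cv2.imwrite('pics/t23.png',cv2.resize(im[180:280,320:440,::-1],None,fx=5,fy=5,interpolation=cv2.INTER_CUBIC))
E
```

```text
t 30.45 tcp [ 454.8 -114.6   37.7] wz 0.001 shift cm x,y,z -0.75 -0.12 0.54 q6 -1.53 w 54.5 F [-0.2 -0.4 -1.5]
tool axes check [-0.898  0.441  0.   ] [-0.  0. -1.]
```

View pics/s23.png

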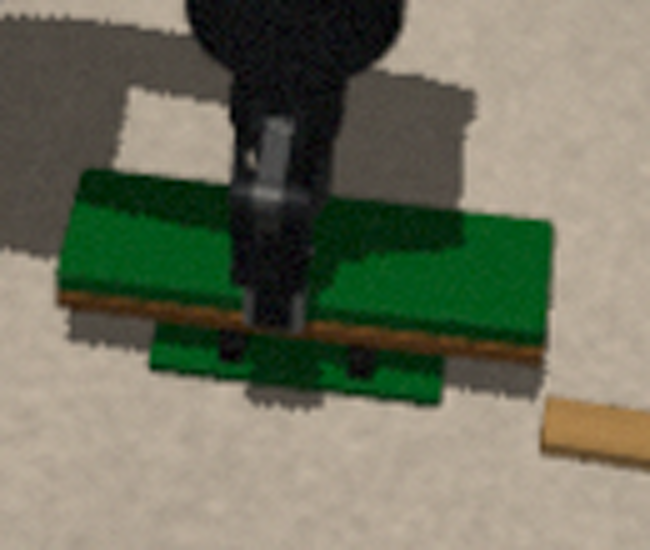

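View pics/t23.png

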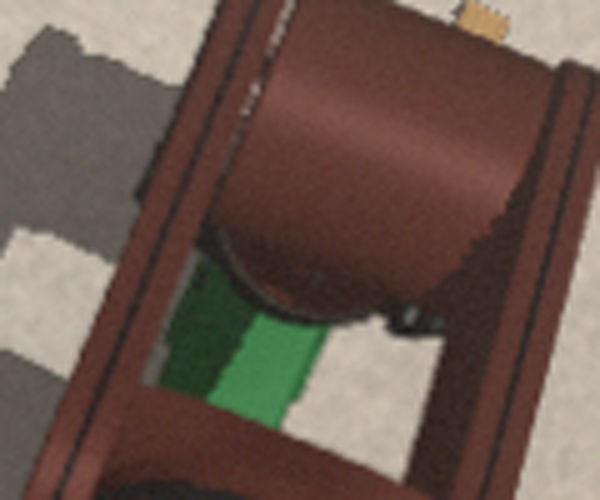

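```bash
python3 - <<'E'
from h import *
a=np.radians(-26.2);X=np.array([np.cos(a),np.sin(a)]);Y=np.array([-X[1],X[0]])
def q(l,pts,z,s=5,o=(280,230),n='side'):
    w=plane(n,np.array(pts)/s+np.array(o)-.5+.5/s,z)*1000
    print(l,'along',(w@X).round(1),(w@X).mean().round(1),'across',(w@Y).round(1))
q('board bot',[(58,304),(543,360)],.0234)
q('board top',[(62,280),(82,170),(552,222),(547,338)],.0454)
q('rest far L?',[(150,362),(440,396)],.008)
E
```

```text
board bot along [379.  558.5] 468.8 across [71.8 73.1]
board top along [382.6 379.4 556.8 558.5] 469.3 across [ 64.3 120.5 121.7  64.5]
rest far L? along [415.1 522.9] 469.0 across [62.4 63.2]
```

apply_moves:
  rows:
    - [4.8,0,0,0.2,0,0,0]
    - [4.8,0,0,0.15,0,0,0]
    - [4.8,0,0,0.1,0,0,0]
    - [4.8,0,0,0,0,0,0]

```text
time: 30.95
eef_pos: [0.4549, -0.1147, 0.0331]
tool_rot: [[-0.897, 0.441, -0.0], [0.441, 0.897, 0.0], [0.0, -0.0, -1.0]]
contact_force: [0.5, -1.0, -2.0]
width: 0.0547
```

apply_moves:
  rows:
    - [4.8,0,0,0.1,0,0,0]
    - [4.8,0,0,0,0,0,0]

```text
time: 31.15
eef_pos: [0.4551, -0.1148, 0.0323]
tool_rot: [[-0.897, 0.441, 0.0], [0.441, 0.897, -0.0], [-0.0, 0.0, -1.0]]
contact_force: [0.4, 0.2, -1.5]
width: 0.055
```

apply_moves:
  rows:
    - [4.8,0,0,0.1,0,0,0]
    - [4.8,0,0,0,0,0,0]

```text
time: 31.35
eef_pos: [0.4552, -0.1148, 0.0322]
tool_rot: [[-0.898, 0.441, -0.0], [0.441, 0.898, 0.0], [0.0, -0.0, -1.0]]
contact_force: [-3.9, 1.6, 8.1]
width: 0.0545
```

apply_moves:
  rows:
    - [6.0,0,0,0,0,0,0]
    - [7.2,0,0,0,0,0,0]
    - [8.2,0,0,0,0,0,0]
    - [8.5,0,0,-0.2,0,0,0]
    - [8.5,0,0,-3,0,0,0]

```text
time: 31.85
eef_pos: [0.4519, -0.1135, 0.0603]
tool_rot: [[-0.897, 0.441, -0.007], [0.441, 0.897, 0.003], [0.008, -0.0, -1.0]]
contact_force: [-0.6, 0.4, 0.2]
width: 0.0851
```

apply_moves:
  rows:
    - [8.5,0,0,-5,0,0,0]
    - [8.5,0,0,-5,0,0,0]
    - [8.5,0,0,-5,0,0,0]
    - [8.5,-4,2,0,0,0,0]
    - [8.5,-4,2,0,0,0,0]

```text
time: 32.35
eef_pos: [0.5473, -0.115, 0.2186]
tool_rot: [[-0.897, 0.442, 0.009], [0.442, 0.897, -0.003], [-0.01, 0.001, -1.0]]
contact_force: [0.0, -0.7, 0.1]
width: 0.0849
```

apply_moves:
  rows:
    - [8.5,-4,2,0,0,0,0]
    - [8.5,-4,2,0,0,0,0]
    - [8.5,-3,2,0,0,0,0]
    - [8.5,0,0,0,0,0,0]

```text
time: 32.75
eef_pos: [0.6724, -0.108, 0.2111]
tool_rot: [[-0.898, 0.44, -0.001], [0.44, 0.898, 0.001], [0.001, 0.0, -1.0]]
contact_force: [-0.6, 0.1, -0.2]
width: 0.085
```

```bash
python3 - <<'E'
from h import *
go(0,0,0,0)
im=read_camera('top')
cv2.imwrite('pics/t24.png',im[:,:,::-1])
im=read_camera('side')
cv2.imwrite('pics/s24.png',im[:,:,::-1])
cv2.imwrite('pics/s24b.png',cv2.resize(im[140:310,240:400,::-1],None,fx=3.5,fy=3.5,interpolation=2))
E
```

```text
t 32.75 tcp [ 672.4 -108.   211.1] wz -0.456 shift cm x,y,z 67.24 10.8 21.11 q6 -1.39 w 85.0 F [-0.6  0.1 -0.2]
tool axes check [-0.898  0.44   0.001] [-0.001  0.001 -1.   ]
```

View pics/t24.png

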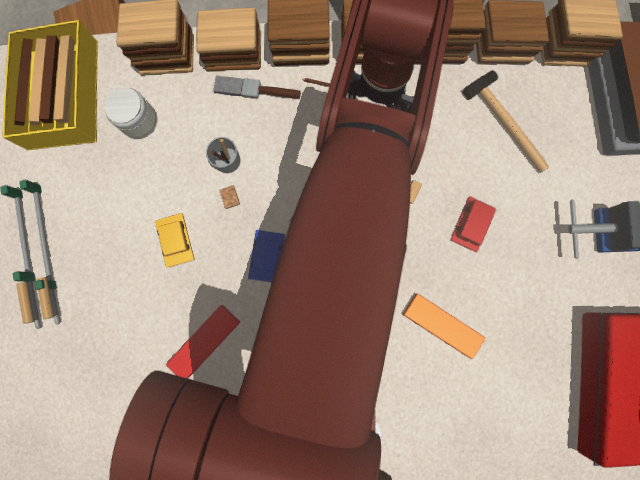

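View pics/s24b.png

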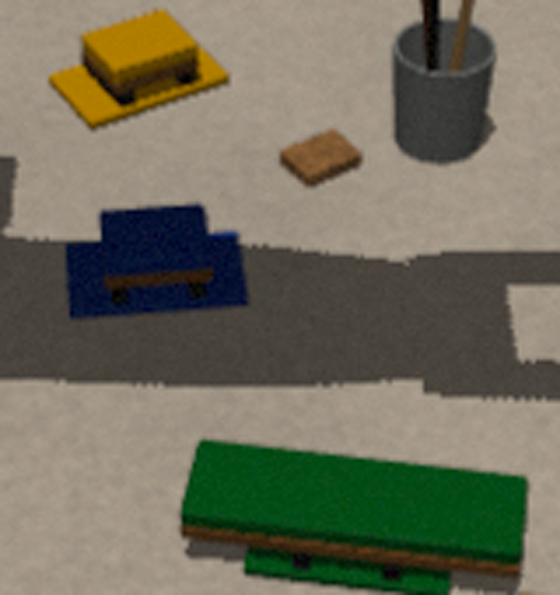

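apply_moves:
  rows:
    - [8.5,0,-4,0,0,0,0]
    - [8.5,0,-4.8,0,0,0,0]
    - [8.5,0,-4.8,0,0,0,0]
    - [8.5,0,-4.8,0,0,0,0]
    - [8.5,0,-4.8,0,0,0,0]

```text
time: 33.35
eef_pos: [0.5652, -0.3183, 0.2142]
tool_rot: [[-0.897, 0.441, 0.0], [0.441, 0.897, -0.001], [-0.001, -0.0, -1.0]]
contact_force: [0.8, -0.4, -0.2]
width: 0.0847
```

apply_moves:
  rows:
    - [8.5,0,-4.8,0,0,0,0]
    - [8.5,0,-3,0,0,0,0]
    - [8.5,0,0,0,0,0,0]

```text
time: 33.65
eef_pos: [0.5294, -0.3909, 0.214]
tool_rot: [[-0.895, 0.446, -0.0], [0.446, 0.895, -0.002], [-0.0, -0.002, -1.0]]
contact_force: [-0.4, 0.6, 0.1]
width: 0.0847
```

```bash
python3 - <<'E'
from h import *
im=read_camera('top')
cv2.imwrite('pics/t25.png',cv2.resize(im[180:290,140:440,::-1],None,fx=2.6,fy=2.6,interpolation=2))
for i,(x,y,c) in enumerate([(150,205,'y'),(240,225,'b'),(350,190,'g')]):
    pass
cv2.imwrite('pics/ty.png',cv2.resize(im[200:280,140:220,::-1],None,fx=7,fy=7,interpolation=2))
cv2.imwrite('pics/tb.png',cv2.resize(im[215:295,230:310,::-1],None,fx=7,fy=7,interpolation=2))
cv2.imwrite('pics/tg.png',cv2.resize(im[180:280,325:425,::-1],None,fx=6,fy=6,interpolation=2))
a=[cv2.imread(f'pics/t{k}.png') for k in 'yb']
cv2.imwrite('pics/tyb.png',cv2.resize(np.hstack(a),(800,400)))
E
```

```text
(no output)
```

View pics/tyb.png

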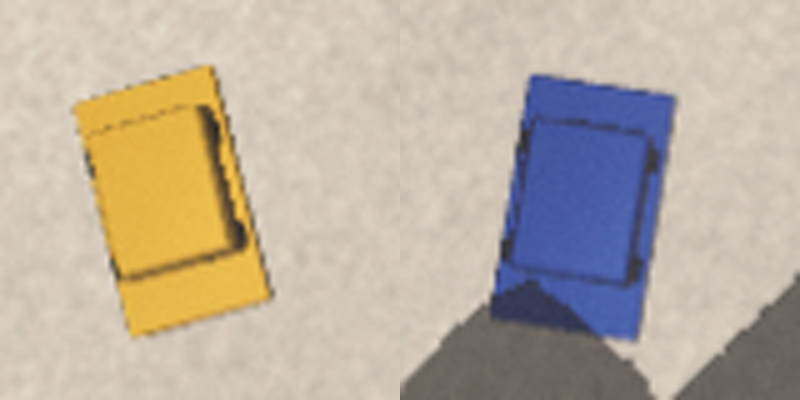

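View pics/tg.png

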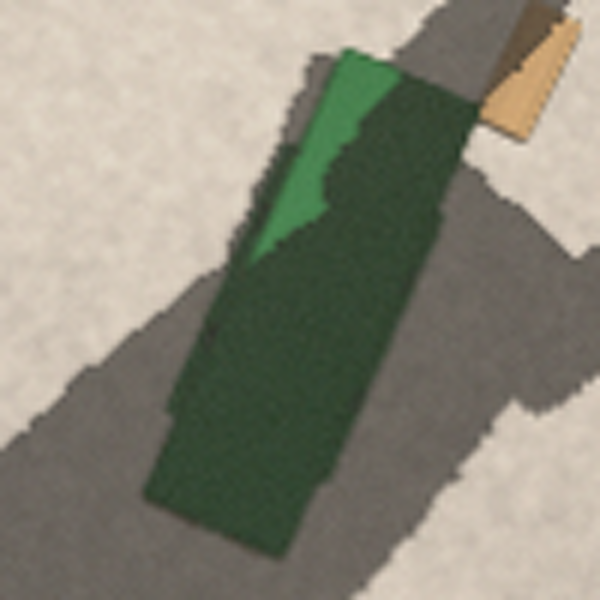

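```bash
python3 - <<'E'
from h import *
def c(l,pts,z,o,s,rest=None,ang=None):
    w=plane('top',np.array(pts)/s+np.array(o)-.5+.5/s,z)*1000
    print(l,w.mean(0).round(1),'ang',[round(float(np.degrees(np.arctan2(*(w[i]-w[j])[::-1]))),1) for i,j in((0,3),(1,2))], 'L',np.linalg.norm(w[0]-w[3]).round(1),np.linalg.norm(w[0]-w[1]).round(1))
c('yboard',[(88,135),(198,105),(228,250),(120,275)],.04,(140,200),5)
c('yrest',[(75,105),(213,66),(272,298),(132,338)],.008,(140,200),5)
c('bboard',[(130,120),(248,133),(232,282),(110,265)],.04,(230,215),5)
c('brest',[(130,75),(277,97),(240,340),(92,315)],.008,(230,215),5)
c('gboard',[(348,48),(480,105),(283,560),(145,495)],.04,(325,180),6)
E
```

```text
yboard [457.7 327.4] ang [13.3, 11.8] L 63.4 50.6
yrest [456.7 330.2] ang [14.1, 14.3] L 108.8 65.5
bboard [415.6 121.8] ang [-8.8, -7.3] L 62.8 51.2
brest [415.3 123.3] ang [-9.9, -9.9] L 107.2 66.0
gboard [ 462.5 -118.6] ang [-26.3, -25.6] L 177.8 51.9
```

```bash
python3 - <<'E'
from h import *
im=read_camera('side');cv2.imwrite('pics/s26.png',im[:,:,::-1])
print(read_state()['contact_force'].round(1)); print(job_done())
E
```

```text
[-0.2  0.7 -0.4]
the job is handed in; nothing more can be done
None
```

View pics/s26.png

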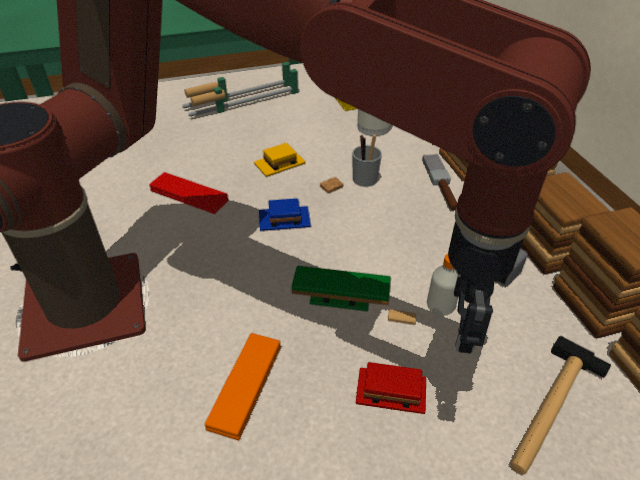

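I took the stack apart from the top: red, then blue, then yellow, then green. Each board was lowered onto the rest of its own colour until the wrist felt light contact, then released. I handed the job in at about 34 s, and no verdict is reported.

- **Position:** the last top-camera checks put every board centre within about 3 mm of its rest. The side camera agreed to within a few millimetres, after a steady offset of about 5 mm in y between the two cameras.
- **Angle:** the boards lie within about 3° of their rests as read from corners picked by hand, against a limit of about 10°. Red's angle reads within 1°.
- **Green board:** across its width, my readings from the side picture disagreed by up to about 7 mm, taken just before I lowered it. The arm's own position and the later top view both put it near centre.
- **Not measured directly:** I judged height and level only by the contact felt at set-down and by the pictures.
- **Bystanders:** the glue bottle and the brush pot look upright and where they were in the last side picture; I did not measure their positions. The gripper was open, clear of everything and showed no contact force.

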